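# Load the tube reader and lock its carriage at the read mark

### The job

Unlock the reader's carriage by swinging its orange clamp lever fully open, pull the carriage fully out by its black post, lock it there, and lay every red-capped tube from the blue cradle in a carriage groove of its own, lengthwise centred, either way round. Then unlock it fully, slide the carriage back until its red pointer is level with the green mark, and swing the lever fully back to lock it. Never force the carriage while it is locked, and leave the other things on the bench where they are.

Things in the scene. Friction and masses are not known exactly. Their poses are not given: they have to be found in the camera images.
- reader: Fixed tube reader: grey base plate 150 mm (x) by 410 mm (its y, from -100 to +310), 10 mm thick. Origin: underside of the base, below the centre of the white tunnel hood (150 mm in x, y from -70 to +70 mm; clear height 82 mm, top 92 mm, grey camera box on it up to 105 mm). The aluminium carriage rides through the hood along y.
- carriage (a joint): Carriage position along the reader's +y, m: 0 = fully in (grooves centred under the hood), 0.2 = fully out at the end stop (all four grooves clear, the nearest 61 mm from the hood). It slides stiffly (about 2.5 N) when unlocked; the lock is light and would give way to a pull, so do not force it. Grooves cannot be reached under the hood.
- lever (a joint): Angle of the carriage's clamp lever about a vertical pin, rad: 0 = locked, lever pointing along the reader's +y; 1.4 = fully unlocked, swung clockwise seen from above to point nearly to the reader's +x. It needs about 1 to 2 N at the knob and stays where it is left.
- lever_knob (a point): Grip point of the lever's orange knob: upright cylinder, 16 mm diameter, 34 mm tall, top 8 mm above this point. Travels with carriage and lever. The flat lever arm passes 22 mm below this point; 30 mm or more is free on all sides.
- pull_post (a point): Grip point of the carriage's black pull post: upright cylinder, 16 mm diameter, 50 mm tall, top 10 mm above this point. Push or pull the carriage by it. The groove tray begins 38 mm from its axis towards the hood, and stands 5 mm lower than this point: open the fingers less than 60 mm here.
- pointer (a point): Tip of the small red pointer on the carriage's edge, on the reader's -x side; travels with the carriage.
- mark: Bright green mark, 4 mm wide (y), 8 mm (x), 26 mm tall, fixed to the reader's ledge on its -x side beside the hood's mouth; its place differs from start to start. Origin: centre of its underside; axes as the reader's. The carriage is at the reading position when the pointer is level with it along y.
- groove0 (a point): Carriage groove 0 of 4 (pitch 46 mm along y, 0 nearest the hood): where a seated, centred tube's origin lies. x axis = lengthwise direction of the tube. 90 degree V notches, 21 mm deep, in two combs 6 mm thick at x = +-26 mm; between the combs it is open for the fingers down to the floor, 27 mm below this point. Lips at x = +-56 mm stop the tube ends, rising to 3 mm below this point.
- groove1 (a point): Carriage groove 1 of 4 (pitch 46 mm along y, 0 nearest the hood): where a seated, centred tube's origin lies. x axis = lengthwise direction of the tube. 90 degree V notches, 21 mm deep, in two combs 6 mm thick at x = +-26 mm; between the combs it is open for the fingers down to the floor, 27 mm below this point. Lips at x = +-56 mm stop the tube ends, rising to 3 mm below this point.
- groove2 (a point): Carriage groove 2 of 4 (pitch 46 mm along y, 0 nearest the hood): where a seated, centred tube's origin lies. x axis = lengthwise direction of the tube. 90 degree V notches, 21 mm deep, in two combs 6 mm thick at x = +-26 mm; between the combs it is open for the fingers down to the floor, 27 mm below this point. Lips at x = +-56 mm stop the tube ends, rising to 3 mm below this point.
- groove3 (a point): Carriage groove 3 of 4 (pitch 46 mm along y, 0 nearest the hood): where a seated, centred tube's origin lies. x axis = lengthwise direction of the tube. 90 degree V notches, 21 mm deep, in two combs 6 mm thick at x = +-26 mm; between the combs it is open for the fingers down to the floor, 27 mm below this point. Lips at x = +-56 mm stop the tube ends, rising to 3 mm below this point.
- cradle: Blue storage cradle fixed to the bench, built like the carriage's tray: floor 118 mm (x) by 192 mm (y), 6 mm thick; V grooves at y = -69, -23, +23, +69 mm, tubes along x, axes 33 mm above the bench; combs at x = +-26 mm, open between. Origin: centre of the underside. Starts with 2 to 4 tubes in it.
- tube1: Capped sample tube lying on its side: clear round barrel 18 mm diameter, 100 mm long in all including a red hexagonal cap (22 mm across flats, last 16 mm at +x); 30 g. Origin: on its axis, at mid-length; x axis = along the tube towards the cap. Only 2 to 4 of the four tubes are present.
- tube2: Capped sample tube lying on its side: clear round barrel 18 mm diameter, 100 mm long in all including a red hexagonal cap (22 mm across flats, last 16 mm at +x); 30 g. Origin: on its axis, at mid-length; x axis = along the tube towards the cap. Only 2 to 4 of the four tubes are present.
- tube3: Capped sample tube lying on its side: clear round barrel 18 mm diameter, 100 mm long in all including a red hexagonal cap (22 mm across flats, last 16 mm at +x); 30 g. Origin: on its axis, at mid-length; x axis = along the tube towards the cap. Only 2 to 4 of the four tubes are present.
- tube4: Capped sample tube lying on its side: clear round barrel 18 mm diameter, 100 mm long in all including a red hexagonal cap (22 mm across flats, last 16 mm at +x); 30 g. Origin: on its axis, at mid-length; x axis = along the tube towards the cap. Only 2 to 4 of the four tubes are present.
- lever_pivot (a point): Point on the lever's pivot axis, at the height of the knob's grip point. The knob's grip point is 45 mm away from it horizontally. It travels with the carriage. Axes as the reader's.
- timer: White kitchen-style lab timer, 60 x 70 x 18 mm, a bystander. Origin: centre of its underside.
- tipbox: Orange tip box, 85 x 120 x 55 mm, a bystander. Origin: centre of its underside.
- marker: Marker pen, 120 x 14 x 14 mm, a bystander. Origin: centre of its underside.
- dish: Closed glass dish, 90 mm diameter, 14 mm tall, a bystander. Origin: centre of its underside.

How it is judged:
By the outcome, as a careful person would: the job done as asked, in the order asked, and still so for the second after the job is handed in, with the robot touching nothing.
Of tube1, tube2, tube3, tube4 only 2 to 4 are there at a start; the rules pass over those that are not, and their reading is None.
At some moment in a run one of tube1, tube2, tube3, tube4 may be knocked a few centimetres aside while the robot is not near it.
Once in a run the grip may slacken for a moment while it holds something.
It also fails if it takes over 210 s, if anything falls off the work surface, if the arm or the gripper's body presses on something with over 40 N, if the wrist force passes 120 N, or if a joint passes its speed limit or range.

### The arm

A 7-joint arm with a two-finger parallel gripper is mounted at the origin on the work surface. World frame = base frame: x ahead of the robot, y to its left, z up, the work surface at z = 0. Lengths are in m, angles in rad, forces in N, time in s.
With the tool pointing down it reaches from about 0.4 to 0.85 m from the base axis. Payload 4.4 kg.
Tool frame: the origin (TCP) lies on the centre line of the jaws, within the pads' length; the fingertips stand 22 mm ahead of it and the grasp point (between the pads) lies 3 mm ahead of it (tips_ahead is the distance from the TCP to the fingertips, in m); z points along the fingers, y is the line along which they close (so a half turn about z gives the same grasp; the last joint's range is limited). The gripper opens to 94 mm and grips with 3 to 60 N. Pads are 16 mm wide; open, the fingers measure 119 mm over their backs; the gripper's body (75 mm by 177 mm) begins 78 mm behind the grasp point.
Start: joints at [1.196, 0.628, 0.038, 1.517, -0.027, 0.996, -0.02], TCP at [0.198, -0.619, 0.227] pointing down, gripper open.
Joint ranges: [-3.06, 3.06], [-0.37, 2.12], [-1.25, 1.32], [0.18, 2.47], [-1.1, 4.24], [0.23, 1.98], [-2.94, 2.94]. Speed limits (rad/s): [2.57, 2.57, 3.14, 3.14, 3.14, 3.14, 3.14].

### API

Orientations are given as a rotation vector (axis times angle).
In Python, from cell import observe, grab_frame, finish_job, tips_ahead gives the robot as it stands.
- The arm moves only by the tool carry_out, never from a script. Its argument "motion" is text: rows parted by semicolons, each of 7 numbers parted by spaces: the shift along the world's x, y, z in mm, then the turn, a rotation vector about the world's x, y, z in degrees, then the closure in counts, from 0 (fully open) to 255 (shut). In form: tx ty tz ax ay az gripper; .... A call has 1 to 10 rows; each row shifts and turns the commanded pose from where the row before left it; what a row does not reach is not made up. A row lasts 1/12 s, in which the tool goes at most 41.7 mm and 7.16 degrees, less where a joint would pass 70% of its speed; a pose out of reach is approached as far as the arm can. A call is refused whole if a number of a shift passes 41.7 or a number of a turn 7.16, either way. A call with a gripper value outside its range is refused whole. The fingers move at their own pace and stop on an object; "force" is the grip in N (left out, the last holds). Time passes only in rows, so rows that do not move let the fingers close. It gives the time, the measured TCP pose, the force, the opening and the grip force at its end, in the units of the state.
- observe(): the state, without advancing time (a new reading comes with each control period).
- grab_frame(name): name is "side" or "top"; returns a dict with "image" (400x640x3 uint8, red, green, blue), "z_map" (400x640 float32, m along the optical axis (not along the pixel's ray), 0 where there is no reading), "mtx" (3x3 intrinsics, pixels), "R" (3x3) and "t" (3): a world point X has camera coordinates R X + t. Camera axes: x right, y down, z forward; pixel columns grow to the right and rows downward; lengths in m; the calibration is good to about 2 mm. A picture is of the moment at which its call begins.
- finish_job(): hands the job in; it is judged then, once.
The state is a dict: "time": time; "joint_positions": joint angles; "qvel": joint speeds; "tau": joint torques, N m; "tcp_pos": TCP position; "tool_rot": TCP orientation; "ft_force": force on the tool from outside, world axes, zero at the start; "ft_torque": the same for the moment, N m; "finger_gap": opening from 0.0 (shut) to 1.0 (fully open); "grip_force": force on a finger pad.
Only numpy, scipy, OpenCV 4.12 (cv2) and the standard library are available. Lean on these libraries where they do the work, as an engineer would, in place of code of your own. Each camera call takes 0.05 s, during which the arm holds its last target. There are 200 camera calls.

## Working session

There is one attempt and no reset: what is moved stays moved. The work goes in short steps, Python scripts to look and compute and a tool call to move; the robot and the scene stay as the last step left them, time stands still between calls to the robot, and variables do not carry over. Pictures are saved under pics/ and viewed, at most 14 in all, crops included, and the job is handed in when it is done.

Besides the shell and the picture viewer there is one more tool, called after "Request:" by a JSON object that holds its "name" and its "arguments". carry_out: Moves the arm, as the interface text tells. Its arguments: {"type":"object","properties":{"motion":{"type":"string"},"force":{"type":"number"}},"required":["motion"]}

```bash
mkdir -p pics; ls; cat > h.py <<'E'
import numpy as np, cv2
from cell import observe, grab_frame, finish_job, tips_ahead
def save(f,name,crop=None,s=1):
    im=f["image"][:,:,::-1]
    if crop: u0,v0,u1,v1=crop; im=im[v0:v1,u0:u1]
    cv2.imwrite("pics/"+name,cv2.resize(im,None,fx=s,fy=s,interpolation=cv2.INTER_CUBIC))
def P(f,u,v,z=None):
    "world point of pixel; from depth or by plane z"
    K,R,t=f["mtx"],f["R"],f["t"]
    d=np.linalg.inv(K)@[u,v,1]
    if z is None:
        return R.T@(d*np.median([x for x in f["z_map"][int(v)-1:int(v)+2,int(u)-1:int(u)+2].ravel() if x>0])-t)
    c=-R.T@t; w=R.T@d
    return c+w*(z-c[2])/w[2]
def cloud(f):
    K,R,t=f["mtx"],f["R"],f["t"]; v,u=np.mgrid[:400,:640]; Z=f["z_map"]
    d=np.stack([(u-K[0,2])/K[0,0]*Z,(v-K[1,2])/K[1,1]*Z,Z],-1)
    return (d-t)@R
E
python3 - <<'E'
from h import *
o=observe()
for k in o: print(k,np.round(o[k],3))
print(tips_ahead)
for n in("top","side"):
    f=grab_frame(n); save(f,n+"0.png",None,1.25); print(n,np.round(f["mtx"],1).tolist(),np.round(-f["R"].T@f["t"],3),np.round(f["R"],2).tolist())
    np.savez("/tmp/"+n,**f)
E
```

```text
pics
time 0.0
joint_positions [ 1.196  0.629  0.038  1.518 -0.027  0.996 -0.02 ]
qvel [-0.    -0.001 -0.001 -0.002 -0.001 -0.001  0.001]
tau [ 0.0000e+00 -5.4972e+01  1.1430e+00 -1.8663e+01 -5.2000e-02  2.4000e-02
  0.0000e+00]
tcp_pos [ 0.197 -0.619  0.227]
tool_rot [-3.102e+00 -4.830e-01  1.000e-03]
ft_force [-0.065 -0.265  0.494]
ft_torque [ 0.034 -0.032  0.03 ]
grip_force 0.0
finger_gap 1.001
0.022
top [[440.2, 0.0, 322.0], [0.0, 440.2, 200.3], [0.0, 0.0, 1.0]] [ 0.3   -0.069  1.16 ] [[-0.01, -1.0, 0.01], [-0.99, 0.0, -0.16], [0.16, -0.01, -0.99]]
side [[408.1, 0.0, 320.0], [0.0, 408.1, 197.9], [0.0, 0.0, 1.0]] [-0.086  0.706  0.645] [[-0.81, -0.58, -0.02], [-0.28, 0.42, -0.86], [0.51, -0.7, -0.5]]
```

View pics/top0.png

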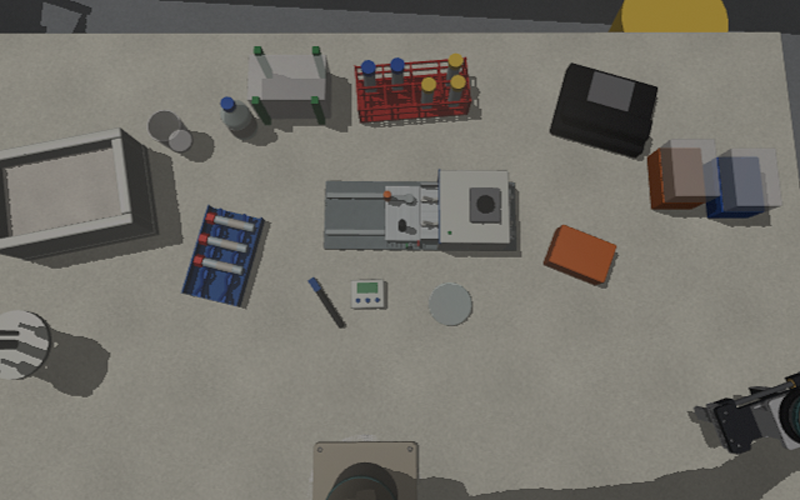

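View pics/side0.png

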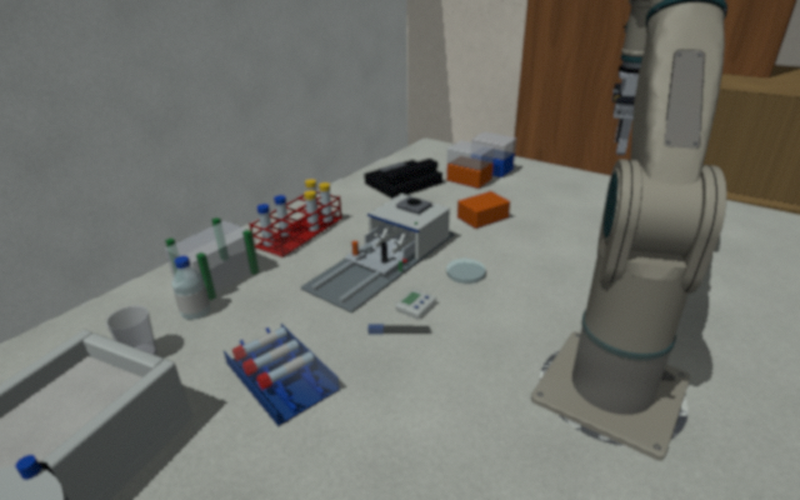

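The top view shows the reader with its +y pointing left, towards world +y. The orange knob is at about (387,195) and the black post at (404,226). Three tubes lie in the cradle, with caps at (210,217), (202,239) and (197,260). Next I take enlarged crops.

```bash
python3 - <<'E'
from h import *
f=dict(np.load("/tmp/top.npz")); save(f,"c1.png",(250,130,420,210),4.7); save(f,"c2.png",(140,155,220,250),6)
c=cloud(f)
for u,v in [(400,165),(340,165),(309,156),(323,181),(335,200),(180,180)]: print(u,v,P(f,u,v).round(4))
E
```

```text
400 165 [ 0.5662 -0.272   0.0924]
340 165 [ 0.5832 -0.1254  0.0268]
309 156 [ 0.5949 -0.0445  0.075 ]
323 181 [ 0.533  -0.0799  0.0605]
335 200 [ 0.4934 -0.1121  0.002 ]
180 180 [0.5426 0.2926 0.0351]
```

View pics/c1.png

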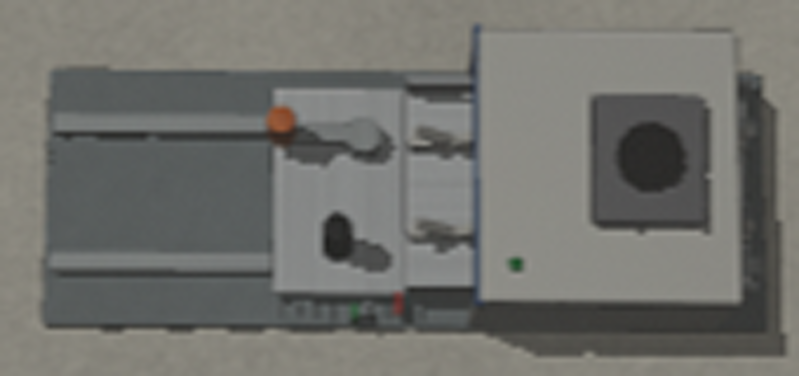

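View pics/c2.png

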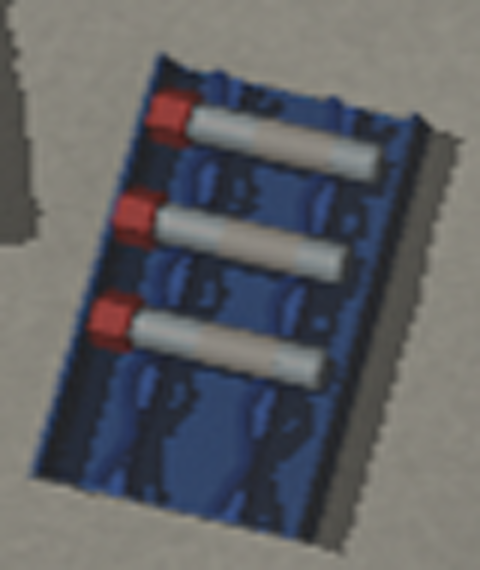

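```bash
python3 - <<'E'
from h import *
f=dict(np.load("/tmp/top.npz")); c=cloud(f)
a=lambda x,y:(250+x/4.7-.4,130+y/4.7-.4)
b=lambda x,y:(140+x/6-.4,155+y/6-.4)
def sh(n,xy,z): p=P(f,*xy,z); print(n,p.round(4)); return p
H=[sh("hood",a(*q),.092) for q in [(477,28),(478,302),(741,302),(735,32)]]
B=[sh("base",a(*q),.01) for q in [(50,68),(43,325)]]
sh("knobtop",a(282,116),.075); sh("pivot",a(366,132),.05)
for nm,(u0,u1,v0,v1) in dict(post=(317,327,172,186),knob=(305,314,151,160),mark=(322,329,193,199),pointer=(332,338,190,198)).items():
    w=c[v0:v1,u0:u1].reshape(-1,3); z=w[:,2]; m=z.max(); s=w[z>m-.006]; print(nm,m.round(4),s.mean(0).round(4),len(s))
sh("post",a(338,222),.073)
for i,(cap,end) in enumerate([((150,110),(378,163)),((116,213),(343,265)),((90,316),(325,370))]):
    p,q=sh("cap",b(*cap),.033),sh("end",b(*end),.035); print(i,"mid",((p+q)/2).round(4),"len",np.linalg.norm(p-q).round(3),"ang",np.degrees(np.arctan2(*(p-q)[1::-1])).round(1))
C=[sh("cr",b(*q),z) for q,z in [((160,55),.025),((422,117),.025),((310,545),.02),((35,475),.02)]]; print("cradle",np.mean(C,0))
E
```

```text
hood [ 0.6431 -0.1511  0.092 ]
hood [ 0.4936 -0.1492  0.092 ]
hood [ 0.493  -0.2874  0.092 ]
hood [ 0.6403 -0.2897  0.092 ]
base [0.6464 0.0888 0.01  ]
base [0.4964 0.0901 0.01  ]
knobtop [ 0.5994 -0.0461  0.075 ]
pivot [ 0.597 -0.092  0.05 ]
post 0.081 [ 0.5362 -0.0745  0.0779] 30
knob 0.0797 [ 0.5962 -0.0434  0.0764] 22
mark 0.0389 [ 0.4983 -0.0838  0.0365] 6
pointer 0.0525 [ 0.5105 -0.1149  0.0503] 3
post [ 0.5411 -0.0761  0.073 ]
cap [0.5621 0.3344 0.033 ]
end [0.5377 0.2336 0.035 ]
0 mid [0.5499 0.284  0.034 ] len 0.104 ang 76.4
cap [0.5165 0.3467 0.033 ]
end [0.4928 0.247  0.035 ]
1 mid [0.5046 0.2968 0.034 ] len 0.103 ang 76.7
cap [0.4714 0.3553 0.033 ]
end [0.4472 0.2528 0.035 ]
2 mid [0.4593 0.3041 0.034 ] len 0.105 ang 76.7
cr [0.5888 0.3342 0.025 ]
cr [0.5604 0.2178 0.025 ]
cr [0.3734 0.2603 0.02  ]
cr [0.4041 0.38   0.02  ]
cradle [0.48167627 0.29806595 0.0225    ]
```

Request:
{"name": "carry_out", "arguments": {"motion": "20 28.7 0 0 0 -0.92 160;20 28.7 0 0 0 -0.92 160;20 28.7 0 0 0 -0.92 160;20 28.7 0 0 0 -0.92 160;20 28.7 0 0 0 -0.92 160;20 28.7 0 0 0 -0.92 160;20 28.7 0 0 0 -0.92 160;20 28.7 0 0 0 -0.92 160;20 28.7 0 0 0 -0.92 160;20 28.7 0 0 0 -0.92 160", "force": 10}}

```text
time: 0.93
tcp_pos: [0.3981, -0.3306, 0.2273]
tool_rot: [-3.133, -0.231, 0.001]
ft_force: [0.2, 0.0, 0.3]
finger_gap: 0.376
grip_force: 0.0
```

Request:
{"name": "carry_out", "arguments": {"motion": "20 28.7 0 0 0 -0.92 160;20 28.7 0 0 0 -0.92 160;20 28.7 0 0 0 -0.92 160;20 28.7 0 0 0 -0.92 160;20 28.7 0 0 0 -0.92 160;20 28.7 0 0 0 -0.92 160;20 28.7 0 0 0 -0.92 160;20 28.7 0 0 0 -0.92 160;20 28.7 0 0 0 -0.92 160;20 28.7 0 0 0 -0.92 160"}}

```text
time: 1.77
tcp_pos: [0.598, -0.0436, 0.2271]
tool_rot: [3.141, -0.021, -0.001]
ft_force: [1.2, -0.1, 0.2]
finger_gap: 0.372
grip_force: 0.0
```

Request:
{"name": "carry_out", "arguments": {"motion": "0 0 -20 0 0 0 160;0 0 -20 0 0 0 160;0 0 -20 0 0 0 160;0 0 -20 0 0 0 160;0 0 0 0 0 0 160;0 0 0 0 0 0 160"}}

```text
time: 2.27
tcp_pos: [0.5967, -0.0452, 0.1466]
tool_rot: [-3.141, 0.019, 0.004]
ft_force: [0.5, -0.2, 0.9]
finger_gap: 0.376
grip_force: 0.0
```

```bash
python3 - <<'E'
from h import *
f=grab_frame("side"); save(f,"s1.png",(230,130,390,250),5)
o=observe()
def px(p): q=f["R"]@np.array(p)+f["t"]; q=f["mtx"]@q; return (q[:2]/q[2]).round(1)
for n,p in dict(tip=o["tcp_pos"]-np.array([0,0,.022]),knob=[.597,-.045,.077],post=[.539,-.0755,.077],knobb=[.597,-.045,.043]).items(): print(n,px(p),((px(p)-[230,130]+.4)*5).round())
E
```

```text
tip [281.7 177.3] [260. 239.]
knob [282.9 192.7] [266. 315.]
post [305.7 193.9] [380. 322.]
knobb [283.6 202.9] [270. 367.]
```

View pics/s1.png

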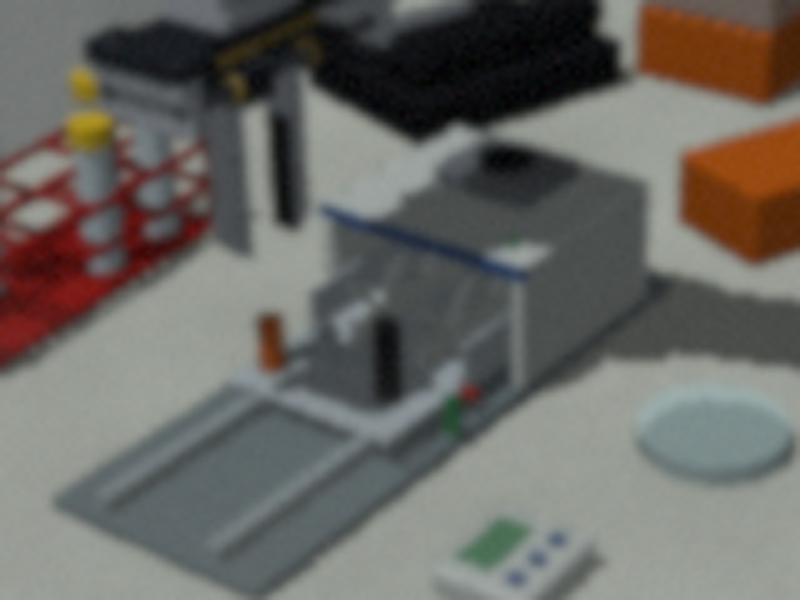

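The side view shows the knob top at (270,316) and the post top at (383,320), both within about 1 px of my estimate. I descend onto the knob and close.

Request:
{"name": "carry_out", "arguments": {"motion": "0 0 -18 0 0 0 160;0 0 -18 0 0 0 160;0 0 -18 0 0 0 160;0 0 -18 0 0 0 160;0 0 0 0 0 0 220;0 0 0 0 0 0 220;0 0 0 0 0 0 220;0 0 0 0 0 0 220", "force": 8}}

```text
time: 2.98
tcp_pos: [0.5989, -0.0456, 0.0773]
tool_rot: [3.141, -0.02, 0.005]
ft_force: [-0.6, -1.6, 0.8]
finger_gap: 0.164
grip_force: 8.0
```

Request:
{"name": "carry_out", "arguments": {"motion": "3.2 -0.2 0 0 0 0 220;3.2 -0.3 0 0 0 0 220;3.2 -0.6 0 0 0 0 220;3.1 -0.8 0 0 0 0 220;3 -1.1 0 0 0 0 220;3 -1.2 0 0 0 0 220;2.8 -1.5 0 0 0 0 220;2.8 -1.7 0 0 0 0 220;0 0 0 0 0 0 220"}}

```text
time: 3.73
tcp_pos: [0.6227, -0.0516, 0.0769]
tool_rot: [-3.14, 0.019, -0.002]
ft_force: [-0.8, 1.9, 5.3]
finger_gap: 0.169
grip_force: 8.0
```

Request:
{"name": "carry_out", "arguments": {"motion": "2.6 -1.9 0 0 0 0 220;2.5 -2 0 0 0 0 220;4.5 -4.6 0 0 0 0 220;3.8 -5.2 0 0 0 0 220;3 -5.7 0 0 0 0 220;2.2 -6.1 0 0 0 0 220;1.3 -6.3 0 0 0 0 220;0 0 0 0 0 0 220;0 0 0 0 0 0 220"}}

```text
time: 4.48
tcp_pos: [0.647, -0.0819, 0.0772]
tool_rot: [-3.139, 0.018, -0.016]
ft_force: [5.5, 3.7, -1.5]
finger_gap: 0.16
grip_force: 8.5
```

Request:
{"name": "carry_out", "arguments": {"motion": "-2 -1.5 0 0 0 0 220;-1 -1.5 0 0 0 0 220;0 -1 0 0 0 0 220;0 0 0 0 0 0 220"}}

```text
time: 4.82
tcp_pos: [0.647, -0.0825, 0.0775]
tool_rot: [-3.135, 0.015, -0.025]
ft_force: [11.4, 8.5, -4.9]
finger_gap: 0.15
grip_force: 9.1
```

Request:
{"name": "carry_out", "arguments": {"motion": "0 0 0 0 0 0 160;0 0 0 0 0 0 160;0 0 0 0 0 0 160;0 0 20 0 0 0 160;0 0 30 0 0 0 160;0 0 40 0 0 0 160;-20 30 0 0 0 0 160;-20 40 0 0 0 0 160;-20 40 0 0 0 0 160;0 0 0 0 0 0 160"}}

```text
time: 5.65
tcp_pos: [0.5772, 0.0253, 0.1656]
tool_rot: [-3.136, 0.004, 0.007]
ft_force: [-0.6, 1.1, -0.3]
finger_gap: 0.372
grip_force: 0.0
```

```bash
python3 - <<'E'
from h import *
f=grab_frame("top"); save(f,"t2.png",(250,130,420,210),4.7);np.savez("/tmp/top",**f)
print(observe()["tcp_pos"].round(4))
E
```

```text
[0.5793 0.0209 0.1658]
```

View pics/t2.png

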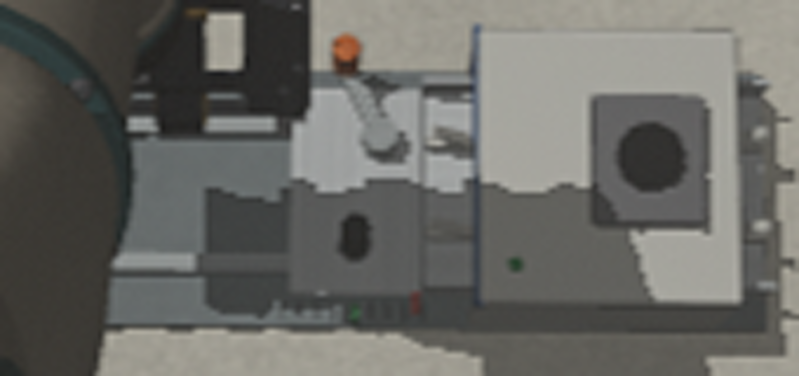

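The lever is at roughly 1.15 rad with the knob at (346,48) and the pivot at (384,130), so it is not fully open. The carriage also slid about 8 mm in, to its inner stop. I measure both before going on.

```bash
python3 - <<'E'
from h import *
f=dict(np.load("/tmp/top.npz"));a=lambda x,y:(250+x/4.7-.4,130+y/4.7-.4)
for n,q,z in [("knob",(346,46),.077),("pivot",(382,130),.05),("post",(354,226),.077),("pointer",(416,302),.045),("mark",(356,311),.038)]: print(n,P(f,*a(*q),z).round(4))
E
```

```text
knob [ 0.638  -0.0809  0.077 ]
pivot [ 0.5981 -0.1008  0.05  ]
post [ 0.538  -0.0846  0.077 ]
pointer [ 0.5023 -0.1187  0.045 ]
mark [ 0.4987 -0.0859  0.038 ]
```

Request:
{"name": "carry_out", "arguments": {"motion": "20 -34 0 0 0 0 160;20 -34 0 0 0 0 160;20.5 -34 0 0 0 0 160;0 0 -30 0 0 0 160;0 0 -30 0 0 0 160;0 0 -28 0 0 0 160;0 0 0 0 0 0 160;0 0 0 0 0 0 220;0 0 0 0 0 0 220;0 0 0 0 0 0 220", "force": 5}}

```text
time: 6.53
tcp_pos: [0.6437, -0.0855, 0.0794]
tool_rot: [-3.141, 0.02, -0.006]
ft_force: [1.6, 3.2, -2.2]
finger_gap: 0.201
grip_force: 1.6
```

Request:
{"name": "carry_out", "arguments": {"motion": "0 0 -2 0 0 0 220;0.5 -2 0 0 0 0 220;0.5 -2 0 0 0 0 220;0.5 -2 0 0 0 0 220;0.5 -2 0 0 0 0 220;0.5 -2 0 0 0 0 220;0 -2 0 0 0 0 220;0 0 0 0 0 0 220"}}

```text
time: 7.2
tcp_pos: [0.647, -0.094, 0.0776]
tool_rot: [-3.137, 0.017, -0.008]
ft_force: [2.5, 8.8, 6.5]
finger_gap: 0.168
grip_force: 5.0
```

Request:
{"name": "carry_out", "arguments": {"motion": "0 -2 0 0 0 0 220;0 -2 0 0 0 0 220;0 0 0 0 0 0 220;0 0 0 0 0 0 220"}}

```text
time: 7.53
tcp_pos: [0.6469, -0.0968, 0.0775]
tool_rot: [-3.136, 0.016, -0.007]
ft_force: [1.7, 10.1, 6.9]
finger_gap: 0.223
grip_force: 5.0
```

Request:
{"name": "carry_out", "arguments": {"motion": "0 3 0 0 0 0 160;0 0 0 0 0 0 160;0 0 0 0 0 0 160;0 0 20 0 0 0 160;0 0 30 0 0 0 160;0 0 40 0 0 0 160;-20 30 0 0 0 0 160;-20 40 0 0 0 0 160;-20 40 0 0 0 0 160;0 0 0 0 0 0 160"}}

```text
time: 8.37
tcp_pos: [0.583, 0.0142, 0.1653]
tool_rot: [-3.136, 0.005, 0.008]
ft_force: [0.1, 0.3, 0.1]
finger_gap: 0.37
grip_force: 0.0
```

```bash
cat >> h.py <<'E'
def hue(f,lo,hi,box,smin=120,vmin=60):
    u0,v0,u1,v1=box; h=cv2.cvtColor(f["image"][v0:v1,u0:u1],cv2.COLOR_RGB2HSV)
    m=cv2.inRange(h,(lo,smin,vmin),(hi,255,255)); y,x=np.nonzero(m); return x.mean()+u0,y.mean()+v0,len(x),(x.min()+u0,x.max()+u0,y.min()+v0,y.max()+v0)
E
python3 - <<'E'
from h import *
f=grab_frame("top"); save(f,"t3.png",(250,130,420,210),4.7);np.savez("/tmp/top",**f)
u,v,n,b=hue(f,4,18,(260,125,400,170),130,100); print(u,v,n,b,P(f,u,v,.073).round(4)); print(observe()["tcp_pos"].round(4))
E
```

```text
327.96 138.4 25 (np.int64(326), np.int64(330), np.int64(136), np.int64(141)) [ 0.6418 -0.0931  0.073 ]
[0.5851 0.0099 0.1655]
```

View pics/t3.png

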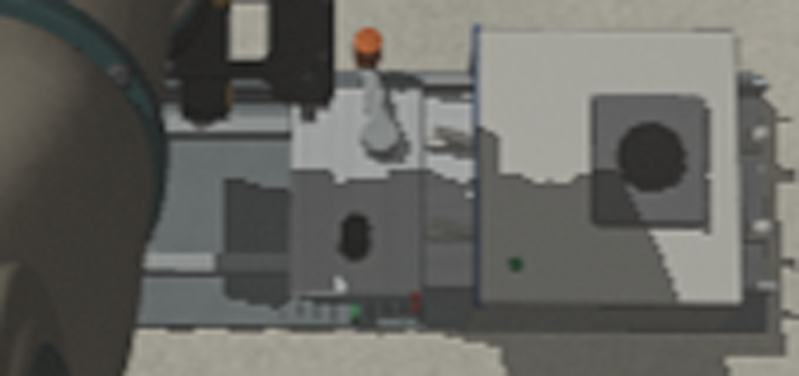

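The lever is now fully open, with the knob at (.642,-.093), which is 1.4 rad about the pivot. Next is the post.

Request:
{"name": "carry_out", "arguments": {"motion": "-15 -31 0 0 0 0 160;-16 -32 0 0 0 0 160;-16 -32 0 0 0 0 160;0 0 -30 0 0 0 160;0 0 -30 0 0 0 160;0 0 -34 0 0 0 160;0 0 0 0 0 0 160;0 0 0 0 0 0 225;0 0 0 0 0 0 225;0 0 0 0 0 0 225", "force": 20}}

```text
time: 9.25
tcp_pos: [0.5411, -0.0876, 0.0728]
tool_rot: [-3.139, 0.019, -0.002]
ft_force: [1.0, 10.4, -6.6]
finger_gap: 0.198
grip_force: 5.0
```

Request:
{"name": "carry_out", "arguments": {"motion": "0 0 0 0 0 0 225;0.2 3 0 0 0 0 225;0.2 5 0 0 0 0 225;0 5 0 0 0 0 225;0 5 0 0 0 0 225"}}

```text
time: 9.67
tcp_pos: [0.5413, -0.0723, 0.0727]
tool_rot: [3.14, -0.021, 0.003]
ft_force: [-0.8, -3.5, 2.2]
finger_gap: 0.164
grip_force: 20.0
```

Request:
{"name": "carry_out", "arguments": {"motion": "0.2 14 0 0 0 0 225;0.2 16 0 0 0 0 225;0.2 16 0 0 0 0 225;0.2 16 0 0 0 0 225;0.2 16 0 0 0 0 225;0.2 16 0 0 0 0 225;0.2 16 0 0 0 0 225;0.2 16 0 0 0 0 225;0.2 16 0 0 0 0 225;0.2 14 0 0 0 0 225"}}

```text
time: 10.5
tcp_pos: [0.5431, 0.0853, 0.0727]
tool_rot: [3.141, -0.019, 0.002]
ft_force: [-1.1, -3.4, 3.0]
finger_gap: 0.165
grip_force: 20.0
```

Request:
{"name": "carry_out", "arguments": {"motion": "0.2 8 0 0 0 0 225;0.2 8 0 0 0 0 225;0 4 0 0 0 0 225;0 3 0 0 0 0 225;0 2 0 0 0 0 225;0 0 0 0 0 0 225"}}

```text
time: 11.0
tcp_pos: [0.5434, 0.1103, 0.0726]
tool_rot: [-3.141, 0.019, -0.002]
ft_force: [-2.1, -1.7, 5.9]
finger_gap: 0.167
grip_force: 20.0
```

Request:
{"name": "carry_out", "arguments": {"motion": "0 2 0 0 0 0 225;0 2 0 0 0 0 225;0 2 0 0 0 0 225;0 2 0 0 0 0 225;0 0 0 0 0 0 225;0 0 0 0 0 0 225"}}

```text
time: 11.5
tcp_pos: [0.5434, 0.114, 0.0726]
tool_rot: [3.138, -0.023, 0.001]
ft_force: [-1.7, -7.9, 7.2]
finger_gap: 0.165
grip_force: 20.0
```

Request:
{"name": "carry_out", "arguments": {"motion": "0 -4 0 0 0 0 160;0 0 0 0 0 0 160;0 0 0 0 0 0 160;0 0 25 0 0 0 160;0 0 30 0 0 0 160;34 -2 0 0 0 0 160;34 -2 0 0 0 0 160;34 -2 0 0 0 0 160;0 0 0 0 0 0 160;0 0 0 0 0 0 160"}}

```text
time: 12.33
tcp_pos: [0.646, 0.1082, 0.126]
tool_rot: [-3.141, 0.019, -0.001]
ft_force: [-0.5, -0.8, 0.7]
finger_gap: 0.373
grip_force: 0.0
```

```bash
python3 - <<'E'
from h import *
f=grab_frame("side"); save(f,"s2.png",(170,130,350,265),4.4)
o=observe();print(o["tcp_pos"].round(4))
def px(p): q=f["R"]@np.array(p)+f["t"]; q=f["mtx"]@q; return ((q[:2]/q[2]-[170,130]+.4)*4.4).round()
for n,p in dict(tip=o["tcp_pos"]-np.array([0,0,.022]),knob=[.644,.107,.077],piv=[.6005,.099,.05],post=[.541,.1145,.077]).items(): print(n,px(p))
E
```

```text
[0.6443 0.1084 0.1258]
tip [267. 322.]
knob [274. 359.]
piv [341. 413.]
post [392. 419.]
```

View pics/s2.png

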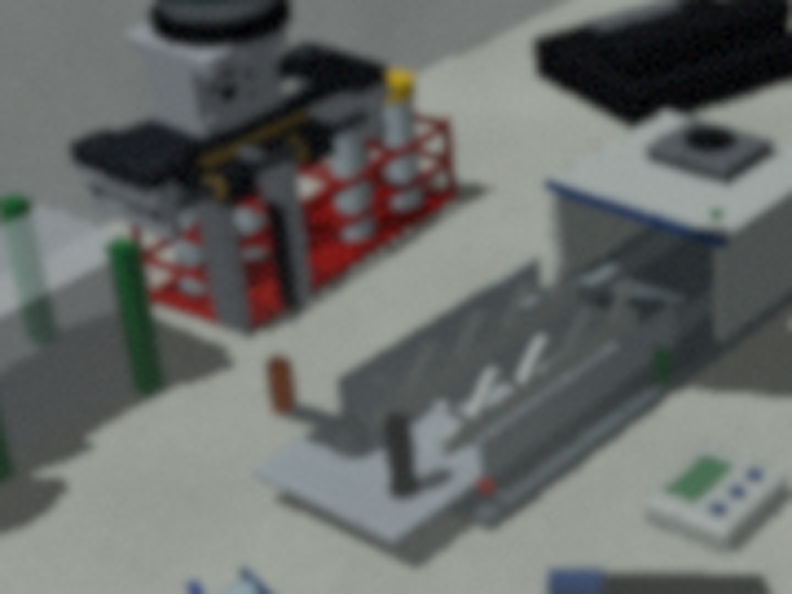

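The carriage is fully out. The knob top is at (279,359), within about 3 mm of the prediction, and the post is at (398,413). I grip the knob and swing it back.

Request:
{"name": "carry_out", "arguments": {"motion": "0 0 -16 0 0 0 160;0 0 -16 0 0 0 160;0 0 -16 0 0 0 160;0 0 0 0 0 0 160;0 0 0 0 0 0 225;0 0 0 0 0 0 225;0 0 0 0 0 0 225;0 0 0 0 0 0 225", "force": 20}}

```text
time: 13.05
tcp_pos: [0.6454, 0.1075, 0.0796]
tool_rot: [-3.142, 0.02, -0.002]
ft_force: [-1.0, -1.0, 1.4]
finger_gap: 0.163
grip_force: 20.0
```

Request:
{"name": "carry_out", "arguments": {"motion": "-1.1 6.1 0 0 0 0 225;-2 5.9 0 0 0 0 225;-2.9 5.6 0 0 0 0 225;-3.7 5.1 0 0 0 0 225;-4.5 4.5 0 0 0 0 225;0 0 0 0 0 0 225"}}

```text
time: 13.55
tcp_pos: [0.6333, 0.1333, 0.0799]
tool_rot: [3.139, -0.019, 0.009]
ft_force: [2.5, -4.3, 1.2]
finger_gap: 0.165
grip_force: 20.0
```

Request:
{"name": "carry_out", "arguments": {"motion": "-5.1 3.8 0 0 0 0 225;-5.7 3 0 0 0 0 225;-6.1 2.2 0 0 0 0 225;-6.3 1.3 0 0 0 0 225;-6.4 0.3 0 0 0 0 225;-1 0 0 0 0 0 225;-1 0 0 0 0 0 225;0 0 0 0 0 0 225"}}

```text
time: 14.22
tcp_pos: [0.6022, 0.1442, 0.0799]
tool_rot: [3.141, -0.02, 0.01]
ft_force: [3.7, -4.1, 2.2]
finger_gap: 0.161
grip_force: 20.0
```

Request:
{"name": "carry_out", "arguments": {"motion": "-1.5 0 0 0 0 0 225;-1.5 -0.5 0 0 0 0 225;-1 -0.5 0 0 0 0 225;0 0 0 0 0 0 225;0 0 0 0 0 0 225"}}

```text
time: 14.63
tcp_pos: [0.5993, 0.1443, 0.08]
tool_rot: [-3.141, 0.02, -0.013]
ft_force: [5.3, -3.3, 1.0]
finger_gap: 0.166
grip_force: 20.0
```

Request:
{"name": "carry_out", "arguments": {"motion": "-1.5 0 0 0 0 0 225;-1.5 0 0 0 0 0 225;-1 0 0 0 0 0 225;0 0 0 0 0 0 225"}}

```text
time: 14.97
tcp_pos: [0.5985, 0.1442, 0.0802]
tool_rot: [-3.14, 0.021, -0.023]
ft_force: [11.7, -1.9, -4.9]
finger_gap: 0.166
grip_force: 20.0
```

Request:
{"name": "carry_out", "arguments": {"motion": "3 0 0 0 0 0 160;0 0 0 0 0 0 160;0 0 0 0 0 0 160;0 0 25 0 0 0 160;0 0 30 0 0 0 160;0 0 30 0 0 0 160;0 -30 20 0 0 0 160;0 -30 0 0 0 0 160;0 -30 0 0 0 0 160;0 0 0 0 0 0 160"}}

```text
time: 15.8
tcp_pos: [0.5935, 0.0466, 0.1842]
tool_rot: [3.137, -0.033, -0.001]
ft_force: [-0.0, -0.9, -1.0]
finger_gap: 0.372
grip_force: 0.0
```

```bash
python3 - <<'E'
from h import *
f=grab_frame("top");np.savez("/tmp/top",**f); im=f["image"]
a=im[140:260,130:230]; save(f,"t4.png",(130,140,290,250),5)
f=grab_frame("side");print(observe()["tcp_pos"].round(4))
E
```

```text
[0.5934 0.0533 0.1835]
```

View pics/t4.png

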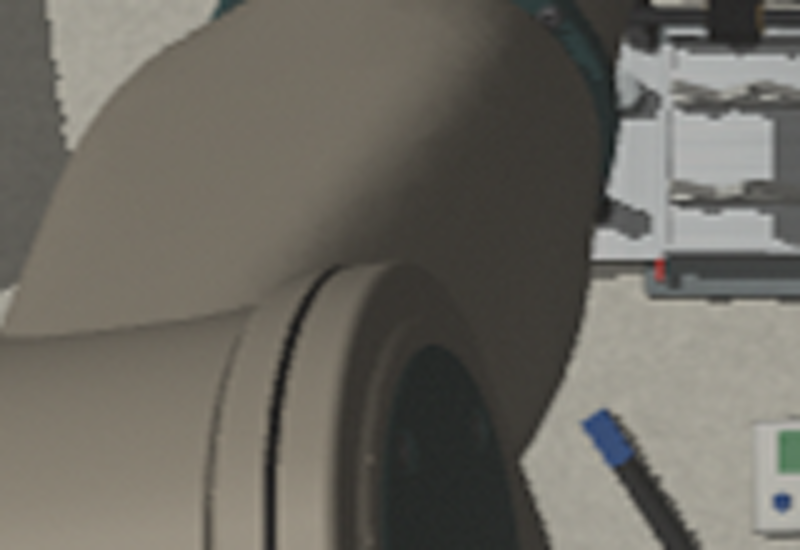

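The arm's elbow hides the cradle from the top camera. I check the caps in the side view by colour against the start picture.

```bash
cat >> h.py <<'E'
def blobs(f,box,lo=172,hi=6,smin=120,vmin=70,amin=8):
    u0,v0,u1,v1=box; h=cv2.cvtColor(f["image"][v0:v1,u0:u1],cv2.COLOR_RGB2HSV)
    m=cv2.inRange(h,(lo,smin,vmin),(180,255,255))|cv2.inRange(h,(0,smin,vmin),(hi,255,255))
    n,_,s,c=cv2.connectedComponentsWithStats(m)
    return [(round(c[i][0]+u0,1),round(c[i][1]+v0,1),int(s[i][4])) for i in range(1,n) if s[i][4]>=amin]
def px(f,p): q=f["mtx"]@(f["R"]@np.array(p)+f["t"]); return (q[:2]/q[2]).round(1)
E
python3 - <<'E'
from h import *
f0=dict(np.load("/tmp/side.npz")); f=grab_frame("side"); B=(150,240,300,360)
for g in (f0,f): print(blobs(g,B))
t=dict(np.load("/tmp/top.npz"))
# groove/comb geometry from top cloud on visible tray part
c=cloud(t)
for v in range(145,195,3): print(v,[(c[v,u]*1000).round().astype(int).tolist() for u in (266,272,278)])
for n,p in dict(g3=[.571,.05,.054],g2=[.5703,.004,.054],post=[.541,.1145,.077],pointer=[.505,.085,.05]).items(): print(n,px(t,p))
E
```

```text
[(np.float64(190.7), np.float64(281.8), 55), (np.float64(199.2), np.float64(293.4), 88), (np.float64(210.8), np.float64(304.0), 98)]
[(np.float64(190.8), np.float64(281.9), 55), (np.float64(199.2), np.float64(293.3), 89), (np.float64(210.7), np.float64(304.0), 98)]
145 [[644, 73, 10], [562, 27, 283], [562, 15, 284]]
148 [[628, 70, 36], [559, 28, 270], [560, 16, 269]]
151 [[623, 71, 24], [622, 55, 26], [622, 39, 26]]
154 [[614, 71, 28], [614, 55, 26], [613, 39, 29]]
157 [[598, 67, 57], [605, 55, 28], [597, 36, 59]]
160 [[594, 69, 42], [594, 53, 42], [594, 37, 40]]
163 [[589, 70, 27], [589, 54, 27], [589, 39, 26]]
166 [[581, 70, 29], [581, 54, 28], [580, 38, 30]]
169 [[573, 70, 27], [573, 54, 25], [572, 38, 30]]
172 [[564, 70, 29], [565, 54, 28], [565, 38, 27]]
175 [[556, 69, 30], [556, 54, 29], [556, 38, 29]]
178 [[542, 66, 56], [545, 52, 42], [542, 35, 59]]
181 [[541, 69, 28], [540, 54, 28], [540, 38, 28]]
184 [[533, 70, 26], [533, 54, 27], [532, 38, 30]]
187 [[525, 69, 27], [525, 54, 23], [525, 38, 22]]
190 [[512, 66, 51], [512, 51, 51], [512, 35, 53]]
193 [[512, 71, 10], [511, 55, 13], [511, 39, 11]]
g3 [272.5 167.3]
g2 [290.4 167.5]
post [245.7 176.8]
pointer [258.7 192.8]
```

Request:
{"name": "carry_out", "arguments": {"motion": "-4 21 0 0 0 7.05 160;-4 21 0 0 0 7.05 160;-4 21 0 0 0 7.05 160;-4 21 0 0 0 7.05 160;-4 21 0 0 0 7.05 160;-4 21 0 0 0 7.05 160;-4 21 0 0 0 7.05 160;-4 21 0 0 0 7.05 160;-4 21 0 0 0 7.05 160;-4 21 0 0 0 7.05 160"}}

```text
time: 16.78
tcp_pos: [0.5525, 0.2677, 0.1832]
tool_rot: [-2.567, -1.808, 0.001]
ft_force: [-0.4, -0.1, -0.4]
finger_gap: 0.373
grip_force: 0.0
```

Request:
{"name": "carry_out", "arguments": {"motion": "-4 21 0 0 0 7.05 160;0 0 -20 0 0 0 160;0 0 -20 0 0 0 160;0 0 -20 0 0 0 160;0 0 -20 0 0 0 160;0 0 0 0 0 0 160;0 0 0 0 0 0 160;0 0 0 0 0 0 160"}}

```text
time: 17.45
tcp_pos: [0.5501, 0.2869, 0.1043]
tool_rot: [-2.459, -1.954, -0.002]
ft_force: [-0.1, 0.0, 0.4]
finger_gap: 0.372
grip_force: 0.0
```

```bash
python3 - <<'E'
from h import *
o=observe();print(o["tcp_pos"].round(4),o["tool_rot"].round(3),o["joint_positions"].round(2))
f=grab_frame("side"); save(f,"s3.png",(150,200,330,335),4.4)
q=lambda p:((px(f,p)-[150,200]+.4)*4.4).round()
print("tip",q(o["tcp_pos"]-np.array([0,0,.022])),[q(p) for p in([.5494,.2846,.033],[.5046,.295,.033],[.4598,.3054,.033])])
f=grab_frame("top");np.savez("/tmp/top",**f);c=cloud(f)
print(P(f,300,165).round(3))
for x0 in (.596,.5435):
    m=(abs(c[...,0]-x0)<.004)&(c[...,1]>-.14)&(c[...,1]<.09)&(c[...,2]>.035)&(c[...,2]<.075)
    p=c[m]; b=np.round(p[:,1]/.006).astype(int)
    print(x0,[(int(k*6),int(1000*np.max(p[b==k,2]))) for k in np.unique(b)])
E
```

```text
[0.5501 0.2869 0.1043] [-2.459e+00 -1.954e+00 -2.000e-03] [-0.4   0.74 -0.21  1.71  0.21  0.71 -0.94]
tip [229. 256.] [array([249., 330.]), array([293., 375.]), array([339., 423.])]
[ 0.583 -0.02   0.029]
0.596 [(-114, 59), (-108, 62), (-102, 60), (-96, 56), (-90, 44), (-84, 45), (-78, 55), (-72, 60), (-66, 62), (-60, 64), (-54, 55), (-48, 50), (-42, 45), (-36, 52), (-30, 56), (-24, 63), (-18, 63), (-12, 59), (-6, 55), (0, 48), (6, 43), (12, 53), (18, 60), (24, 65), (30, 61), (36, 58), (42, 51), (48, 48), (54, 51), (60, 55), (66, 62), (72, 68)]
0.5435 [(-114, 39), (-108, 63), (-102, 58), (-96, 54), (-90, 51), (-84, 49), (-78, 52), (-72, 61), (-66, 64), (-60, 65), (-54, 60), (-48, 50), (-42, 46), (-36, 48), (-30, 54), (-24, 61), (-18, 63), (-12, 63), (-6, 56), (0, 48), (6, 41), (12, 52), (18, 60), (24, 59), (30, 63), (36, 60), (42, 50), (48, 48), (54, 49), (60, 53), (66, 58), (72, 62)]
```

View pics/s3.png

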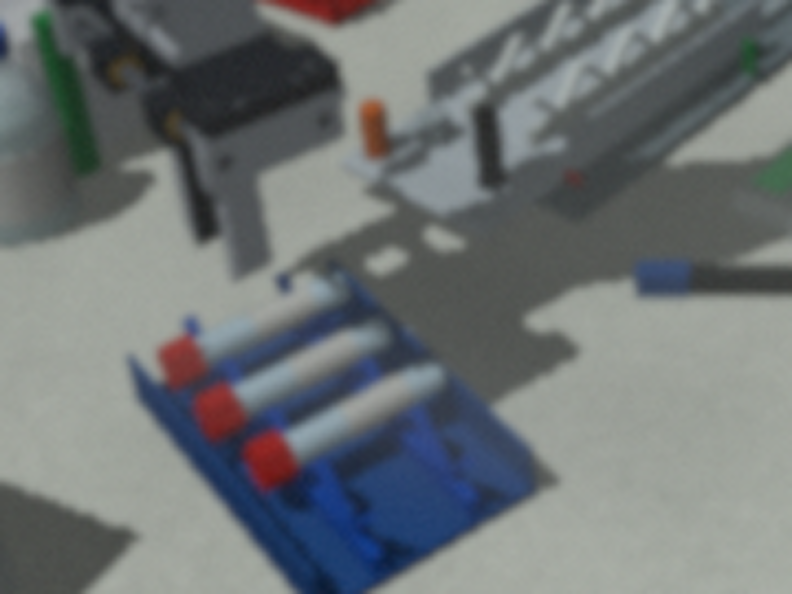

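Predicted and seen tube middles agree: (249,330) against (253,330), and (339,423) against (344,423). I pick tube A.

Request:
{"name": "carry_out", "arguments": {"motion": "-0.4 -1.2 -17 0 0 0 160;-0.3 -1.2 -17 0 0 0 160;0 0 -17 0 0 0 160;0 0 -17 0 0 0 160;0 0 0 0 0 0 160;0 0 0 0 0 0 230;0 0 0 0 0 0 230;0 0 0 0 0 0 230;0 0 0 0 0 0 230", "force": 20}}

```text
time: 18.3
tcp_pos: [0.5493, 0.284, 0.0369]
tool_rot: [-2.46, -1.952, -0.002]
ft_force: [-3.5, 0.4, 4.4]
finger_gap: 0.186
grip_force: 20.0
```

Request:
{"name": "carry_out", "arguments": {"motion": "0 0 20 0 0 0 230;0 0 30 0 0 0 230;0 0 30 0 0 0 230;0 0 30 0 0 0 230;0 0 0 0 0 0 230"}}

```text
time: 18.72
tcp_pos: [0.5535, 0.2852, 0.1523]
tool_rot: [2.46, 1.95, 0.019]
ft_force: [0.4, -0.1, 0.1]
finger_gap: 0.179
grip_force: 20.0
```

Request:
{"name": "carry_out", "arguments": {"motion": "1.7 -31 0 0 0 -6.47 230;1.7 -31 0 0 0 -6.47 230;1.7 -31 0 0 0 -6.47 230;1.7 -31 0 0 0 -6.47 230;1.7 -31 0 0 0 -6.47 230;1.7 -31 0 0 0 -6.47 230;1.7 -31 0 0 0 -6.47 230;1.7 -31 0 0 0 -6.47 230;1.7 -31 0 0 0 -6.47 230;1.7 -31 0 0 0 -6.47 230"}}

```text
time: 19.55
tcp_pos: [0.5667, -0.0287, 0.1458]
tool_rot: [3.125, 0.324, 0.002]
ft_force: [-0.3, -1.1, -0.5]
finger_gap: 0.186
grip_force: 20.0
```

Request:
{"name": "carry_out", "arguments": {"motion": "1.7 -31 0 0 0 -6.47 230;1.7 -31 0 0 0 -6.47 230;0 0 0 0 0 0 230;0 0 0 0 0 0 230;0 0 -25 0 0 0 230;0 0 0 0 0 0 230;0 0 0 0 0 0 230"}}

```text
time: 20.13
tcp_pos: [0.5689, -0.0873, 0.1197]
tool_rot: [-3.14, 0.018, 0.004]
ft_force: [0.6, 0.2, -0.3]
finger_gap: 0.184
grip_force: 20.0
```

```bash
python3 - <<'E'
from h import *
o=observe();print(o["tcp_pos"].round(4),o["tool_rot"].round(3),o["finger_gap"])
f=grab_frame("side"); np.savez("/tmp/side1",**f); print(blobs(f,(230,120,420,250)), blobs(f,(150,240,300,360))); save(f,"s4.png",(240,120,400,240),5)
z=o["tcp_pos"][2]-.003; print([((px(f,p)-[240,120]+.4)*5).round() for p in ([.62,-.088,z],[.52,-.088,z],[.57,-.088,.054])])
E
```

```text
[ 0.5689 -0.0873  0.1197] [-3.14   0.018  0.004] 0.18441787241073354
[(np.float64(255.8), np.float64(173.0), 57), (np.float64(240.0), np.float64(185.3), 436), (np.float64(287.8), np.float64(173.0), 23), (np.float64(268.7), np.float64(175.0), 22)] [(np.float64(199.3), np.float64(293.5), 86), (np.float64(210.7), np.float64(304.1), 98)]
[array([230., 264.]), array([369., 310.]), array([303., 382.])]
```

View pics/s4.png

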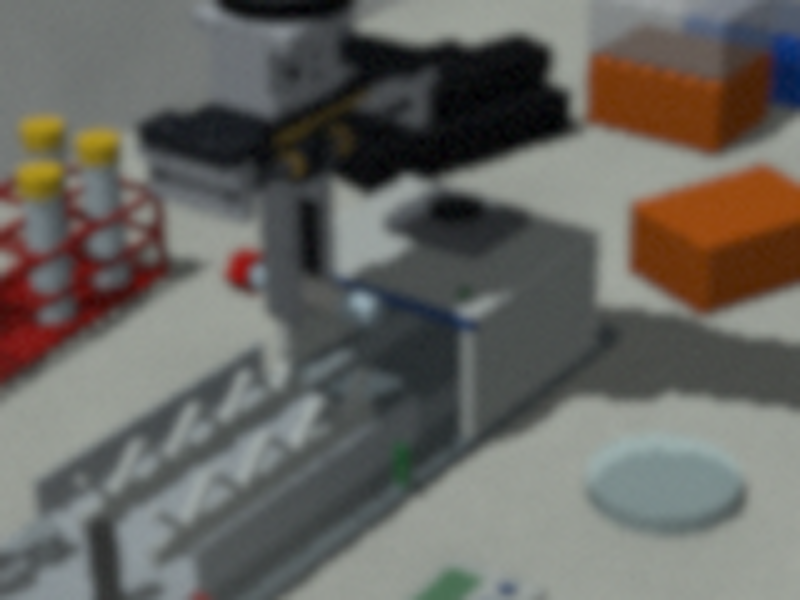

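The tube is held with its cap end at (228,268) and its other end at (380,308), above groove 0. I lower it with a small shift in x.

Request:
{"name": "carry_out", "arguments": {"motion": "1.5 -0.7 -15 0 0 0 230;0 0 -15 0 0 0 230;0 0 -12 0 0 0 230;0 0 -10 0 0 0 230;0 0 -5 0 0 0 230;0 0 -3 0 0 0 230;0 0 0 0 0 0 230;0 0 0 0 0 0 230"}}

```text
time: 20.85
tcp_pos: [0.5717, -0.0897, 0.0608]
tool_rot: [3.141, -0.022, 0.001]
ft_force: [0.3, -0.3, 0.1]
finger_gap: 0.185
grip_force: 20.0
```

Request:
{"name": "carry_out", "arguments": {"motion": "0 0.5 -2 0 0 0 230;0 0 -1 0 0 0 230;0 0 0 0 0 0 230;0 0 0 0 0 0 190;0 0 0 0 0 0 160;0 0 0 0 0 0 160;0 0 0 0 0 0 160;0 0 20 0 0 0 160;0 0 35 0 0 0 160;0 0 35 0 0 0 160"}}

```text
time: 21.68
tcp_pos: [0.5702, -0.089, 0.1473]
tool_rot: [-3.141, 0.022, 0.006]
ft_force: [0.9, -0.2, 0.9]
finger_gap: 0.37
grip_force: 0.0
```

Request:
{"name": "carry_out", "arguments": {"motion": "-5 31 0 0 0 6.47 160;-5 31 0 0 0 6.47 160;-5 31 0 0 0 6.47 160;-5 31 0 0 0 6.47 160;-5 31 0 0 0 6.47 160;-5 31 0 0 0 6.47 160;-5 31 0 0 0 6.47 160;-5 31 0 0 0 6.47 160;-5 31 0 0 0 6.47 160;-5 31 0 0 0 6.47 160"}}

```text
time: 22.52
tcp_pos: [0.5209, 0.2222, 0.1475]
tool_rot: [2.661, 1.67, -0.0]
ft_force: [-0.1, 0.5, 0.1]
finger_gap: 0.374
grip_force: 0.0
```

Request:
{"name": "carry_out", "arguments": {"motion": "-7.5 36 0 0 0 6.47 160;-7.5 36 0 0 0 6.47 160;0 0 -20 0 0 0 160;0 0 -20 0 0 0 160;0 0 0 0 0 0 160;0 0 0 0 0 0 160"}}

```text
time: 23.02
tcp_pos: [0.5057, 0.2921, 0.1067]
tool_rot: [2.461, 1.952, -0.004]
ft_force: [-0.3, 0.2, -0.2]
finger_gap: 0.374
grip_force: 0.0
```

```bash
python3 - <<'E'
from h import *
o=observe();print(o["tcp_pos"].round(4),o["tool_rot"].round(3),o["finger_gap"])
f=grab_frame("top"); np.savez("/tmp/top",**f); print("caps",blobs(f,(300,120,350,200))); save(f,"t5.png",(230,130,370,210),5.5)
s=grab_frame("side"); print(blobs(s,(150,240,300,360)))
E
```

```text
[0.5057 0.2921 0.1067] [ 2.461  1.952 -0.004] 0.3743253640972992
caps [(np.float64(325.7), np.float64(150.7), 43)]
[(np.float64(199.3), np.float64(293.5), 86), (np.float64(210.8), np.float64(304.0), 97)]
```

View pics/t5.png

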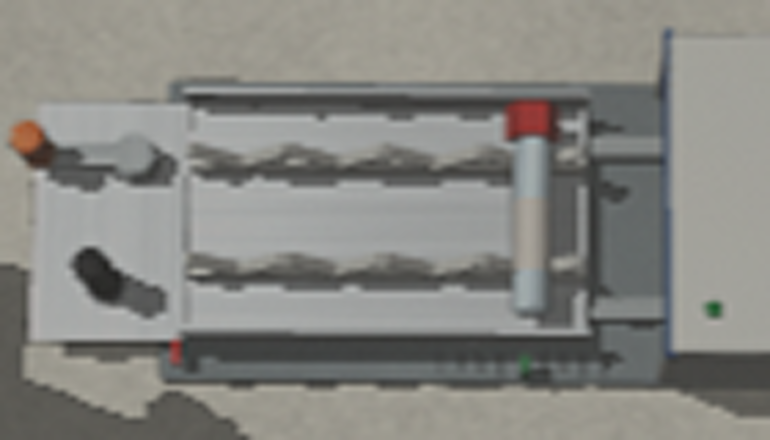

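```bash
python3 - <<'E'
from h import *
f=dict(np.load("/tmp/top.npz")); a=lambda x,y:(230+x/5.5-.4,130+y/5.5-.4)
for n,q,z in [("capend",(530,101),.054),("capcen",(530,121),.058),("end",(530,313),.054),("lipU inner",(400,98),.051),("lipU outer",(400,89),.051),("lipL",(400,333),.051),("comb",(450,150),.06),("comb",(450,262),.06)]: print(n,P(f,*a(*q),z).round(4))
E
```

```text
capend [ 0.622  -0.0882  0.054 ]
capcen [ 0.6111 -0.088   0.058 ]
end [ 0.5199 -0.0874  0.054 ]
lipU inner [ 0.6246 -0.0266  0.051 ]
lipU outer [ 0.629  -0.0266  0.051 ]
lipL [ 0.5113 -0.0268  0.051 ]
comb [ 0.5967 -0.0504  0.06  ]
comb [ 0.543  -0.0503  0.06  ]
```

Tube A is seated in groove 0 and centred within about 1 mm, with its middle at x .571 against .570 for the combs. Next is tube B.

Request:
{"name": "carry_out", "arguments": {"motion": "-0.5 1.3 -17 0 0 0 160;-0.5 1.2 -17 0 0 0 160;0 0 -17 0 0 0 160;0 0 -18 0 0 0 160;0 0 0 0 0 0 160;0 0 0 0 0 0 230;0 0 0 0 0 0 230;0 0 0 0 0 0 230;0 0 0 0 0 0 230"}}

```text
time: 23.87
tcp_pos: [0.5049, 0.2961, 0.0399]
tool_rot: [-2.46, -1.952, -0.001]
ft_force: [-4.4, 1.0, 4.3]
finger_gap: 0.19
grip_force: 20.0
```

Request:
{"name": "carry_out", "arguments": {"motion": "0 0 20 0 0 0 230;0 0 30 0 0 0 230;0 0 30 0 0 0 230;0 0 30 0 0 0 230;0 0 0 0 0 0 230;0 0 0 0 0 0 230"}}

```text
time: 24.37
tcp_pos: [0.5072, 0.2959, 0.151]
tool_rot: [2.461, 1.951, 0.009]
ft_force: [-0.8, 0.3, -0.7]
finger_gap: 0.182
grip_force: 20.0
```

Request:
{"name": "carry_out", "arguments": {"motion": "5.4 -28.2 0 0 0 -6.47 230;5.4 -28.2 0 0 0 -6.47 230;5.4 -28.2 0 0 0 -6.47 230;5.4 -28.2 0 0 0 -6.47 230;5.4 -28.2 0 0 0 -6.47 230;5.4 -28.2 0 0 0 -6.47 230;5.4 -28.2 0 0 0 -6.47 230;5.4 -28.2 0 0 0 -6.47 230;5.4 -28.2 0 0 0 -6.47 230;5.4 -28.2 0 0 0 -6.47 230"}}

```text
time: 25.2
tcp_pos: [0.5587, 0.0115, 0.1474]
tool_rot: [3.124, 0.323, -0.003]
ft_force: [0.8, 0.1, -0.5]
finger_gap: 0.184
grip_force: 20.0
```

Request:
{"name": "carry_out", "arguments": {"motion": "5.4 -28.2 0 0 0 -6.47 230;5.4 -28.2 0 0 0 -6.47 230;0 0 0 0 0 0 230;0 0 -20 0 0 0 230;0 0 -20 0 0 0 230;0 0 0 0 0 0 230;0 0 0 0 0 0 230"}}

```text
time: 25.78
tcp_pos: [0.5688, -0.0428, 0.1071]
tool_rot: [3.141, -0.021, -0.006]
ft_force: [0.4, -0.5, 0.2]
finger_gap: 0.183
grip_force: 20.0
```

```bash
python3 - <<'E'
from h import *
o=observe();print(o["tcp_pos"].round(4),o["tool_rot"].round(3),o["finger_gap"])
s=grab_frame("side"); print(blobs(s,(150,240,300,360)),blobs(s,(230,120,420,250)))
z=o["tcp_pos"][2]-.004;print("cap expected",px(s,o["tcp_pos"]+np.array([.042,0,-.004])),"prev",px(dict(np.load("/tmp/side1.npz")),[.5689+.042,-.0873,.1157]))
E
```

```text
[ 0.5688 -0.0428  0.1071] [ 3.141 -0.021 -0.006] 0.1826688205953245
[(np.float64(211.0), np.float64(304.3), 88)] [(np.float64(240.0), np.float64(185.3), 440), (np.float64(255.8), np.float64(173.3), 56), (np.float64(267.6), np.float64(175.6), 16), (np.float64(277.9), np.float64(183.8), 25)]
cap expected [278.1 183.6] prev [287.9 173.6]
```

Request:
{"name": "carry_out", "arguments": {"motion": "1.2 0 -15 0 0 0 230;0 0 -12 0 0 0 230;0 0 -10 0 0 0 230;0 0 -7 0 0 0 230;0 0 -4 0 0 0 230;0 0 -1 0 0 0 230;0 0 0 0 0 0 230;0 0 0 0 0 0 230"}}

```text
time: 26.5
tcp_pos: [0.571, -0.0435, 0.0604]
tool_rot: [3.141, -0.022, -0.001]
ft_force: [-2.4, -0.1, 8.5]
finger_gap: 0.183
grip_force: 20.0
```

Request:
{"name": "carry_out", "arguments": {"motion": "0 0 0 0 0 0 190;0 0 0 0 0 0 160;0 0 0 0 0 0 160;0 0 0 0 0 0 160;0 0 20 0 0 0 160;0 0 35 0 0 0 160;0 0 35 0 0 0 160"}}

```text
time: 27.08
tcp_pos: [0.5703, -0.043, 0.1493]
tool_rot: [-3.141, 0.022, 0.005]
ft_force: [0.3, -0.8, -1.4]
finger_gap: 0.372
grip_force: 0.0
```

Request:
{"name": "carry_out", "arguments": {"motion": "-9 28.5 0 0 0 6.47 160;-9 28.5 0 0 0 6.47 160;-9 28.5 0 0 0 6.47 160;-9 28.5 0 0 0 6.47 160;-9 28.5 0 0 0 6.47 160;-9 28.5 0 0 0 6.47 160;-9 28.5 0 0 0 6.47 160;-9 28.5 0 0 0 6.47 160;-9 28.5 0 0 0 6.47 160;-9 28.5 0 0 0 6.47 160"}}

```text
time: 27.92
tcp_pos: [0.4809, 0.2432, 0.1495]
tool_rot: [2.661, 1.67, 0.0]
ft_force: [0.3, 1.1, -0.4]
finger_gap: 0.374
grip_force: 0.0
```

Request:
{"name": "carry_out", "arguments": {"motion": "-10 31 0 0 0 6.47 160;-10 31 0 0 0 6.47 160;0 0 -20 0 0 0 160;0 0 -20 0 0 0 160;0 0 0 0 0 0 160;0 0 0 0 0 0 160"}}

```text
time: 28.42
tcp_pos: [0.4608, 0.3032, 0.1088]
tool_rot: [2.461, 1.952, -0.004]
ft_force: [-0.1, 0.6, 0.6]
finger_gap: 0.374
grip_force: 0.0
```

```bash
python3 - <<'E'
from h import *
o=observe();print(o["tcp_pos"].round(4),o["tool_rot"].round(3),o["finger_gap"])
f=grab_frame("top"); np.savez("/tmp/top",**f); b=blobs(f,(285,130,345,170)); print("caps",b,[P(f,x[0],x[1],.058).round(4) for x in b])
s=grab_frame("side"); print(blobs(s,(150,240,300,360)))
E
```

```text
[0.4608 0.3032 0.1088] [ 2.461  1.952 -0.004] 0.37368551725363375
caps [(np.float64(308.0), np.float64(151.5), 42), (np.float64(325.7), np.float64(150.7), 43)] [array([ 0.6116, -0.0416,  0.058 ]), array([ 0.6135, -0.0874,  0.058 ])]
[(np.float64(211.1), np.float64(304.4), 90)]
```

Request:
{"name": "carry_out", "arguments": {"motion": "-0.5 1 -18 0 0 0 160;-0.5 1 -18 0 0 0 160;0 0 -18 0 0 0 160;0 0 -18 0 0 0 160;0 0 0 0 0 0 160;0 0 0 0 0 0 230;0 0 0 0 0 0 230;0 0 0 0 0 0 230;0 0 0 0 0 0 230"}}

```text
time: 29.27
tcp_pos: [0.4601, 0.3067, 0.0388]
tool_rot: [-2.46, -1.952, -0.002]
ft_force: [-2.6, 0.3, 5.1]
finger_gap: 0.185
grip_force: 20.0
```

Request:
{"name": "carry_out", "arguments": {"motion": "0 0 20 0 0 0 230;0 0 30 0 0 0 230;0 0 30 0 0 0 230;0 0 30 0 0 0 230;0 0 0 0 0 0 230;0 0 0 0 0 0 230"}}

```text
time: 29.77
tcp_pos: [0.462, 0.3066, 0.1499]
tool_rot: [2.461, 1.951, 0.009]
ft_force: [0.7, -0.3, -0.8]
finger_gap: 0.188
grip_force: 20.0
```

Request:
{"name": "carry_out", "arguments": {"motion": "9.1 -25.2 0 0 0 -6.47 230;9.1 -25.2 0 0 0 -6.47 230;9.1 -25.2 0 0 0 -6.47 230;9.1 -25.2 0 0 0 -6.47 230;9.1 -25.2 0 0 0 -6.47 230;9.1 -25.2 0 0 0 -6.47 230;9.1 -25.2 0 0 0 -6.47 230;9.1 -25.2 0 0 0 -6.47 230;9.1 -25.2 0 0 0 -6.47 230;9.1 -25.2 0 0 0 -6.47 230"}}

```text
time: 30.6
tcp_pos: [0.5509, 0.0522, 0.1464]
tool_rot: [3.124, 0.323, -0.003]
ft_force: [0.4, -0.6, -0.8]
finger_gap: 0.185
grip_force: 20.0
```

Request:
{"name": "carry_out", "arguments": {"motion": "9.1 -25.2 0 0 0 -6.47 230;9.1 -25.2 0 0 0 -6.47 230;0 0 0 0 0 0 230;0 0 -20 0 0 0 230;0 0 -20 0 0 0 230;0 0 0 0 0 0 230;0 0 0 0 0 0 230"}}

```text
time: 31.18
tcp_pos: [0.5681, 0.0036, 0.1061]
tool_rot: [3.141, -0.021, -0.006]
ft_force: [0.4, -0.2, -0.5]
finger_gap: 0.185
grip_force: 20.0
```

```bash
python3 - <<'E'
from h import *
o=observe();print(o["tcp_pos"].round(4),o["tool_rot"].round(3),o["finger_gap"])
s=grab_frame("side"); print(blobs(s,(150,240,300,360)),blobs(s,(230,120,420,250)))
print("cap expected",px(s,o["tcp_pos"]+np.array([.042,0,-.004])))
E
```

```text
[0.5681 0.0036 0.1061] [ 3.141 -0.021 -0.006] 0.1851069964165274
[] [(np.float64(239.6), np.float64(167.4), 9), (np.float64(239.5), np.float64(186.6), 401), (np.float64(267.9), np.float64(190.8), 25), (np.float64(288.8), np.float64(190.7), 18)]
cap expected [267.2 190.6]
```

Request:
{"name": "carry_out", "arguments": {"motion": "3 0 -15 0 0 0 230;0 0 -12 0 0 0 230;0 0 -10 0 0 0 230;0 0 -5 0 0 0 230;0 0 -4 0 0 0 230;0 0 0 0 0 0 230;0 0 0 0 0 0 230;0 0 0 0 0 0 230"}}

```text
time: 31.9
tcp_pos: [0.5729, 0.0036, 0.0619]
tool_rot: [-3.141, 0.022, -0.001]
ft_force: [-0.1, -0.2, 0.4]
finger_gap: 0.186
grip_force: 20.0
```

Request:
{"name": "carry_out", "arguments": {"motion": "0 0 -1 0 0 0 230;0 0 0 0 0 0 190;0 0 0 0 0 0 160;0 0 0 0 0 0 160;0 0 0 0 0 0 160;0 0 20 0 0 0 160;0 0 35 0 0 0 160;0 0 35 0 0 0 160"}}

```text
time: 32.57
tcp_pos: [0.5714, 0.0035, 0.1505]
tool_rot: [3.141, -0.022, -0.005]
ft_force: [0.8, -0.5, -0.4]
finger_gap: 0.369
grip_force: 0.0
```

Request:
{"name": "carry_out", "arguments": {"motion": "-9 28.5 0 0 0 0 160;-9 28.5 0 0 0 0 160;-9 28.5 0 0 0 0 160;-9 28.5 0 0 0 0 160;-9 28.5 0 0 0 0 160;-9 28.5 0 0 0 0 160;-9 28.5 0 0 0 0 160;-9 28.5 0 0 0 0 160;-9 28.5 0 0 0 0 160;0 0 0 0 0 0 160"}}

```text
time: 33.4
tcp_pos: [0.4886, 0.2678, 0.1503]
tool_rot: [-3.137, 0.007, 0.002]
ft_force: [0.6, 0.3, 0.9]
finger_gap: 0.371
grip_force: 0.0
```

```bash
python3 - <<'E'
from h import *
o=observe();print(o["tcp_pos"].round(4),o["tool_rot"].round(3),o["finger_gap"])
f=grab_frame("top"); np.savez("/tmp/top",**f); b=blobs(f,(275,130,345,170)); print("caps",b,[P(f,x[0],x[1],.058).round(4) for x in b])
save(f,"t6.png",(140,130,360,240),3.6)
s=grab_frame("side"); print(blobs(s,(150,240,300,360)))
E
```

```text
[0.4886 0.2678 0.1503] [-3.137e+00  7.000e-03  2.000e-03] 0.37099434846043927
caps [(np.float64(290.4), np.float64(151.7), 47), (np.float64(308.0), np.float64(151.5), 42), (np.float64(325.7), np.float64(150.7), 43)] [array([0.6112, 0.0039, 0.058 ]), array([ 0.6116, -0.0416,  0.058 ]), array([ 0.6135, -0.0874,  0.058 ])]
[]
```

View pics/t6.png

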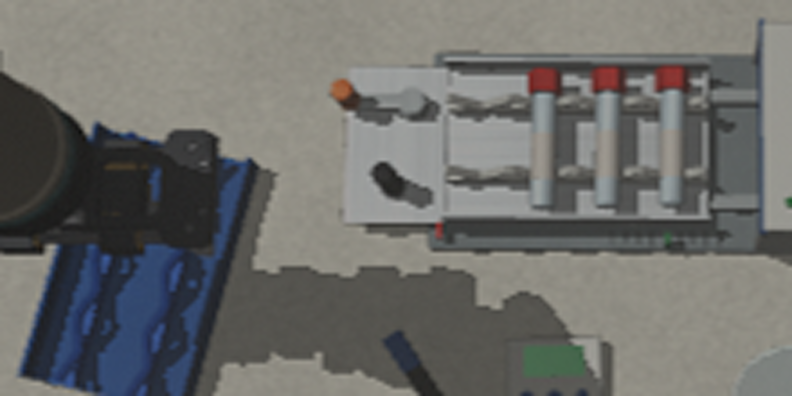

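Three tubes are seated side by side at (543,135), (608,135) and (671,135), and the cradle is empty. Now I unlock.

```bash
python3 - <<'E'
from h import *
f=dict(np.load("/tmp/top.npz"))
u,v,n,b=hue(f,4,18,(225,145,250,165),120,90); print(u,v,n,b,P(f,u,v,.073).round(4))
m=hue(f,45,85,(315,190,335,202),60,40); print("mark",m,P(f,m[0],m[1],.036).round(4))
r=blobs(f,(255,188,270,200),amin=2); print("ptr",r,[P(f,x[0],x[1],.045).round(4) for x in r])
c=cloud(f); print(c[192:196,260:264].round(3)[...,2])
E
```

```text
234.6086956521739 154.52173913043478 23 (np.int64(232), np.int64(237), np.int64(152), np.int64(157)) [0.6001 0.1448 0.073 ]
mark (np.float64(324.75), np.float64(195.75), 4, (np.int64(324), np.int64(325), np.int64(195), np.int64(197))) [ 0.4991 -0.0844  0.036 ]
ptr [(np.float64(261.6), np.float64(192.8), 5)] [array([0.5059, 0.0782, 0.045 ])]
[[0.021 0.034 0.02  0.024]
 [0.012 0.026 0.012 0.012]
 [0.012 0.027 0.004 0.016]
 [0.011 0.026 0.012 0.011]]
```

Request:
{"name": "carry_out", "arguments": {"motion": "28 -30.7 0 0 0 0 160;28 -30.7 0 0 0 0 160;28 -30.8 0 0 0 0 160;28 -30.8 0 0 0 0 160;0 0 0 0 0 0 160;0 0 -25 0 0 0 160;0 0 -25 0 0 0 160;0 0 -23 0 0 0 160;0 0 0 0 0 0 160;0 0 0 0 0 0 160"}}

```text
time: 34.33
tcp_pos: [0.6028, 0.1352, 0.0767]
tool_rot: [3.14, -0.025, -0.004]
ft_force: [0.0, 0.1, 0.3]
finger_gap: 0.373
grip_force: 0.0
```

Request:
{"name": "carry_out", "arguments": {"motion": "0 0 0 0 0 0 225;0 0 0 0 0 0 225;0 0 0 0 0 0 225;0 0 0 0 0 0 225", "force": 20}}

```text
time: 34.67
tcp_pos: [0.6044, 0.138, 0.0787]
tool_rot: [-3.14, 0.021, -0.003]
ft_force: [-0.1, 3.0, 0.0]
finger_gap: 0.164
grip_force: 20.0
```

Request:
{"name": "carry_out", "arguments": {"motion": "0 3 0 0 0 0 225;0 0 0 0 0 0 225;0 0 0 0 0 0 225"}}

```text
time: 34.92
tcp_pos: [0.6044, 0.1391, 0.0785]
tool_rot: [3.141, -0.022, 0.003]
ft_force: [0.1, -2.6, 6.2]
finger_gap: 0.165
grip_force: 20.0
```

```bash
python3 - <<'E'
from h import *
o=observe();print(o["tcp_pos"].round(4),o["ft_force"].round(1))
f=grab_frame("top"); print(blobs(f,(275,130,345,170)))
s=grab_frame("side");print(blobs(s,(230,180,300,250),amin=3),px(s,[.506,.085,.045])); print(px(f,[.6,.1448,.073]))
E
```

```text
[0.6044 0.1391 0.0785] [ 0.1 -2.6  6.2]
[(np.float64(292.6), np.float64(151.6), 44), (np.float64(310.0), np.float64(151.5), 42), (np.float64(327.7), np.float64(150.7), 44)]
[(np.float64(250.3), np.float64(187.7), 7), (np.float64(289.8), np.float64(189.9), 19), (np.float64(279.8), np.float64(196.4), 20), (np.float64(269.4), np.float64(203.5), 13)] [277.9 234.3]
[234.6 154.6]
```

The caps show that the carriage crept about 5 mm in when the fingers closed off-centre on the knob. I ease off and unlock along the arc from here.

Request:
{"name": "carry_out", "arguments": {"motion": "0 -1.5 0 0 0 0 225;3.2 0 0 0 0 0 225;3.2 -0.3 0 0 0 0 225;3.2 -0.6 0 0 0 0 225;3.1 -0.8 0 0 0 0 225;3 -1.1 0 0 0 0 225;3 -1.2 0 0 0 0 225;2.8 -1.5 0 0 0 0 225;2.8 -1.7 0 0 0 0 225;0 0 0 0 0 0 225"}}

```text
time: 35.85
tcp_pos: [0.6273, 0.1325, 0.0782]
tool_rot: [-3.14, 0.023, 0.002]
ft_force: [-2.4, 1.4, 6.6]
finger_gap: 0.158
grip_force: 20.1
```

```bash
python3 - <<'E'
from h import *
o=observe();print(o["tcp_pos"].round(4),o["ft_force"].round(1))
f=grab_frame("top"); print(blobs(f,(275,130,345,170)))
E
```

```text
[0.6273 0.1325 0.0782] [-2.4  1.4  6.6]
[(np.float64(293.4), np.float64(151.6), 36), (np.float64(310.8), np.float64(151.1), 33), (np.float64(328.8), np.float64(151.0), 52)]
```

Request:
{"name": "carry_out", "arguments": {"motion": "3 -1.6 0 0 0 0 225;3 -2 0 0 0 0 225;2.4 -2.1 0 0 0 0 225;2.4 -2.4 0 0 0 0 225;2 -2.6 0 0 0 0 225;2 -2.7 0 0 0 0 225;1.6 -2.9 0 0 0 0 225;1.6 -3 0 0 0 0 225;0 0 0 0 0 0 225"}}

```text
time: 36.65
tcp_pos: [0.6477, 0.1118, 0.0782]
tool_rot: [-3.141, 0.023, -0.005]
ft_force: [2.9, 0.6, 2.8]
finger_gap: 0.121
grip_force: 8.8
```

Request:
{"name": "carry_out", "arguments": {"motion": "1.2 -3.1 0 0 0 0 225;1.2 -3.1 0 0 0 0 225;0.6 -3 0 0 0 0 225;0.6 -3 0 0 0 0 225;0 -1 0 0 0 0 225;0 0 0 0 0 0 225"}}

```text
time: 37.15
tcp_pos: [0.6494, 0.0978, 0.0772]
tool_rot: [3.141, -0.023, -0.001]
ft_force: [0.6, 1.7, 0.7]
finger_gap: 0.116
grip_force: 0.8
```

```bash
python3 - <<'E'
from h import *
o=observe();print(o["tcp_pos"].round(4),o["ft_force"].round(1))
f=grab_frame("top"); print(blobs(f,(275,130,345,170)))
E
```

```text
[0.6494 0.0978 0.0772] [0.6 1.7 0.7]
[(np.float64(301.3), np.float64(151.8), 34), (np.float64(318.9), np.float64(151.1), 28), (np.float64(336.9), np.float64(150.9), 26)]
```

Request:
{"name": "carry_out", "arguments": {"motion": "0 0 0 0 0 0 160;0 0 0 0 0 0 160;0 0 0 0 0 0 160;0 0 25 0 0 0 160;0 0 30 0 0 0 160;0 0 25 0 0 0 160;-25 35 0 0 0 0 160;-25 35 0 0 0 0 160;-25 35 0 0 0 0 160;0 0 0 0 0 0 160"}}

```text
time: 38.03
tcp_pos: [0.5701, 0.2106, 0.157]
tool_rot: [-3.136, 0.003, 0.01]
ft_force: [-1.4, 1.1, 0.4]
finger_gap: 0.369
grip_force: 0.0
```

Request:
{"name": "carry_out", "arguments": {"motion": "-20 35 0 0 0 0 160;-20 35 0 0 0 0 160;0 0 0 0 0 0 160;0 0 0 0 0 0 160;0 0 0 0 0 0 160"}}

```text
time: 38.45
tcp_pos: [0.5368, 0.27, 0.1573]
tool_rot: [3.14, -0.021, -0.0]
ft_force: [0.1, -0.6, -0.1]
finger_gap: 0.374
grip_force: 0.0
```

```bash
python3 - <<'E'
from h import *
o=observe();print(o["tcp_pos"].round(4),o["ft_force"].round(1))
f=grab_frame("top"); np.savez("/tmp/top",**f); b=blobs(f,(275,130,360,170)); print(b)
k=hue(f,4,18,(225,130,290,165),120,90); print(k,P(f,k[0],k[1],.073).round(4))
r=blobs(f,(255,188,290,200),amin=2); print("ptr",r,[P(f,x[0],x[1],.045).round(4) for x in r])
s=grab_frame("side"); save(s,"last_side.png",(170,130,350,265),4.4); save(f,"last_top.png",(220,125,360,205),5)
E
```

```text
[0.5368 0.27   0.1573] [ 0.1 -0.6 -0.1]
[(np.float64(300.8), np.float64(151.7), 44), (np.float64(318.5), np.float64(151.5), 46), (np.float64(336.2), np.float64(150.9), 48)]
(np.float64(252.9090909090909), np.float64(140.9090909090909), 22, (np.int64(251), np.int64(255), np.int64(139), np.int64(143))) [0.6359 0.099  0.073 ]
ptr [(np.float64(271.8), np.float64(192.8), 4)] [array([0.5058, 0.052 , 0.045 ])]
```

Request:
{"name": "carry_out", "arguments": {"motion": "17.8 -29.4 0 0 0 4.6 200;17.8 -29.4 0 0 0 4.6 255;17.8 -29.4 0 0 0 4.6 255;17.8 -29.4 0 0 0 4.6 255;17.8 -29.4 0 0 0 4.6 255;0 0 0 0 0 0 255;0 0 0 0 0 0 255;0 0 0 0 0 0 255"}}

```text
time: 39.22
tcp_pos: [0.6257, 0.1226, 0.1572]
tool_rot: [-3.083, -0.601, 0.001]
ft_force: [-0.6, 0.8, 0.2]
finger_gap: 0.008
grip_force: 0.0
```

Request:
{"name": "carry_out", "arguments": {"motion": "0 0 -26 0 0 0 255;0 0 -26 0 0 0 255;0 0 -26 0 0 0 255;0 0 0 0 0 0 255;0 0 0 0 0 0 255"}}

```text
time: 39.63
tcp_pos: [0.6242, 0.1249, 0.0785]
tool_rot: [-3.082, -0.608, 0.005]
ft_force: [0.1, 0.5, 0.8]
finger_gap: 0.004
grip_force: 0.0
```

Request:
{"name": "carry_out", "arguments": {"motion": "1.2 -2 0 0 0 0 255;1.2 -2 0 0 0 0 255;1.2 -2 0 0 0 0 255;1.2 -2 0 0 0 0 255;1.2 -2 0 0 0 0 255;1.1 -2.2 0 0 0 0 255;1 -2.3 0 0 0 0 255;0.9 -2.3 0 0 0 0 255;0 0 0 0 0 0 255"}}

```text
time: 40.38
tcp_pos: [0.6353, 0.1059, 0.0795]
tool_rot: [3.083, 0.604, 0.001]
ft_force: [-0.8, 1.2, 1.2]
finger_gap: 0.006
grip_force: 0.6
```

```bash
python3 - <<'E'
from h import *
o=observe();print(o["tcp_pos"].round(4),o["ft_force"].round(1))
f=grab_frame("top"); b=blobs(f,(275,130,370,170)); print(b)
E
```

```text
[0.6353 0.1059 0.0795] [-0.8  1.2  1.2]
[(np.float64(302.2), np.float64(151.6), 40), (np.float64(320.0), np.float64(151.0), 29), (np.float64(338.2), np.float64(150.8), 45)]
```

Request:
{"name": "carry_out", "arguments": {"motion": "0.8 -2 0 0 0 0 255;0.7 -2 0 0 0 0 255;0.6 -2 0 0 0 0 255;0.4 -2 0 0 0 0 255;0.2 -2 0 0 0 0 255;0 -2 0 0 0 0 255;0 -2 0 0 0 0 255;0 0 0 0 0 0 255"}}

```text
time: 41.1
tcp_pos: [0.6376, 0.0919, 0.0795]
tool_rot: [3.082, 0.604, -0.0]
ft_force: [1.3, 2.6, 0.4]
finger_gap: 0.008
grip_force: 0.6
```

```bash
python3 - <<'E'
from h import *
o=observe();print(o["tcp_pos"].round(4),o["ft_force"].round(1))
f=grab_frame("top"); b=blobs(f,(275,130,370,170)); print(b)
E
```

```text
[0.6376 0.0919 0.0795] [1.3 2.6 0.4]
[(np.float64(304.0), np.float64(151.6), 39), (np.float64(321.5), np.float64(151.1), 31), (np.float64(340.4), np.float64(150.8), 35)]
```

Request:
{"name": "carry_out", "arguments": {"motion": "-3 6 0 0 0 0 255;0 0 30 0 0 0 255;0 0 40 0 0 0 255;-20 36 8 0 0 0 160;-20 36 0 0 0 0 160;-20 36 0 0 0 0 160;-20 36 0 0 0 0 160;0 20 0 0 0 0 160;0 0 0 0 0 0 160;0 0 0 0 0 0 160"}}

```text
time: 41.98
tcp_pos: [0.5538, 0.2634, 0.1573]
tool_rot: [3.081, 0.609, -0.001]
ft_force: [-0.6, -0.8, 0.4]
finger_gap: 0.376
grip_force: 0.0
```

```bash
cat > m.py <<'E'
from h import *
o=observe();print(o["time"],o["tcp_pos"].round(4),o["ft_force"].round(1),o["tool_rot"].round(3))
f=grab_frame("top"); np.savez("/tmp/top",**f); b=blobs(f,(275,130,380,170)); print(b)
k=hue(f,4,18,(225,130,335,165),120,90); K=P(f,k[0],k[1],.073); print("knob",k,K.round(4))
r=blobs(f,(255,186,345,200),amin=2); print("ptr",r,[P(f,x[0],x[1],.045).round(4) for x in r])
c=cloud(f); w=c[125:185,225:345].reshape(-1,3); 
m=(w[:,2]>.068)&(w[:,2]<.09)&(abs(w[:,0]-.54)<.012); print("post",w[m].mean(0).round(4),m.sum())
save(f,"last_top.png",(220,125,360,205),5)
E
python3 m.py
```

```text
41.9833 [0.5538 0.2634 0.1573] [-0.6 -0.8  0.4] [ 3.081e+00  6.090e-01 -1.000e-03]
[(np.float64(303.5), np.float64(151.6), 48), (np.float64(321.3), np.float64(151.6), 46), (np.float64(339.3), np.float64(150.9), 49)]
knob (np.float64(263.0), np.float64(137.82608695652175), 23, (np.int64(261), np.int64(265), np.int64(136), np.int64(140))) [0.644  0.0733 0.073 ]
ptr [] []
post [0.5383 0.081  0.0765] 36
```

The knob is now at (.644,.073), which is fully open within measuring error. Next I take the post to slide the carriage in.

Request:
{"name": "carry_out", "arguments": {"motion": "-2.1 -30.4 0 0 0 -3.83 160;-2.1 -30.4 0 0 0 -3.83 160;-2.1 -30.4 0 0 0 -3.83 160;-2.1 -30.4 0 0 0 -3.83 160;-2.1 -30.4 0 0 0 -3.83 160;-2.1 -30.4 0 0 0 -3.83 160;0 0 0 0 0 0 160;0 0 0 0 0 0 160;0 0 0 0 0 0 160"}}

```text
time: 42.78
tcp_pos: [0.5422, 0.079, 0.1575]
tool_rot: [3.141, -0.024, -0.0]
ft_force: [0.3, 0.4, -0.5]
finger_gap: 0.373
grip_force: 0.0
```

Request:
{"name": "carry_out", "arguments": {"motion": "-0.5 2 -28 0 0 0 160;0 0 -28 0 0 0 160;0 0 -28 0 0 0 160;0 0 0 0 0 0 160;0 0 0 0 0 0 160;0 0 0 0 0 0 225;0 0 0 0 0 0 225;0 0 0 0 0 0 225;0 0 0 0 0 0 225"}}

```text
time: 43.53
tcp_pos: [0.5429, 0.0817, 0.075]
tool_rot: [3.141, -0.022, 0.005]
ft_force: [0.3, -1.5, 4.9]
finger_gap: 0.167
grip_force: 20.0
```

Request:
{"name": "carry_out", "arguments": {"motion": "0 -5 0 0 0 0 225;0 -10 0 0 0 0 225;-0.2 -14 0 0 0 0 225;-0.2 -14 0 0 0 0 225;-0.2 -14 0 0 0 0 225;-0.2 -14 0 0 0 0 225;-0.2 -14 0 0 0 0 225;-0.2 -12 0 0 0 0 225;-0.2 -6 0 0 0 0 225;0 0 0 0 0 0 225"}}

```text
time: 44.37
tcp_pos: [0.5417, -0.0227, 0.075]
tool_rot: [3.141, -0.025, 0.006]
ft_force: [1.0, -2.5, 6.0]
finger_gap: 0.165
grip_force: 20.0
```

```bash
cat > p.py <<'E'
from h import *
o=observe(); print(o["tcp_pos"].round(4))
for n,B in (("top",(295,188,345,202)),("side",(290,190,345,235))):
    f=grab_frame(n); np.savez("/tmp/p_"+n,**f)
    print(n,"red",[(x,P(f,x[0],x[1],.045).round(4)) for x in blobs(f,B,smin=90,vmin=40,amin=2)])
    try: g=hue(f,45,85,B,80,35); print("green",g,P(f,g[0],g[1],.030).round(4))
    except Exception as e: print(e)
E
python3 p.py
```

```text
[ 0.5417 -0.0227  0.075 ]
top red [((np.float64(314.0), np.float64(194.0), 3), array([ 0.5022, -0.0566,  0.045 ]))]
zero-size array to reduction operation minimum which has no identity
side red []
green (np.float64(320.05555555555554), np.float64(212.55555555555554), 18, (np.int64(319), np.int64(321), np.int64(210), np.int64(216))) [ 0.4922 -0.0785  0.03  ]h.py:21: RuntimeWarning: Mean of empty slice.
  m=cv2.inRange(h,(lo,smin,vmin),(hi,255,255)); y,x=np.nonzero(m); return x.mean()+u0,y.mean()+v0,len(x),(x.min()+u0,x.max()+u0,y.min()+v0,y.max()+v0)
  ret = ret.dtype.type(ret / rcount)
```

Request:
{"name": "carry_out", "arguments": {"motion": "0 -6 0 0 0 0 225;-0.2 -8 0 0 0 0 225;0 -7 0 0 0 0 225;0 -3 0 0 0 0 225;0 0 0 0 0 0 225;0 0 0 0 0 0 160;0 0 0 0 0 0 160;0 0 30 0 0 0 160;0 0 40 0 0 0 160;0 0 0 0 0 0 160"}}

```text
time: 45.3
tcp_pos: [0.5439, -0.0452, 0.149]
tool_rot: [3.141, -0.021, 0.016]
ft_force: [0.6, -0.8, -0.2]
finger_gap: 0.372
grip_force: 0.0
```

Request:
{"name": "carry_out", "arguments": {"motion": "0 38 0 0 0 0 160;0 38 0 0 0 0 160;0 38 0 0 0 0 160;0 38 0 0 0 0 160;0 38 0 0 0 0 160;0 0 0 0 0 0 160;0 0 0 0 0 0 160"}}

```text
time: 45.88
tcp_pos: [0.5394, 0.1486, 0.1433]
tool_rot: [-3.14, 0.012, 0.0]
ft_force: [-0.5, -1.2, -0.5]
finger_gap: 0.375
grip_force: 0.0
```

```bash
python3 m.py; python3 p.py 2>/dev/null; python3 - <<'E'
from h import *
a=dict(np.load("/tmp/p_top.npz"))["image"][184:204,300:350,::-1]; b=dict(np.load("/tmp/p_side.npz"))["image"][195:225,290:340,::-1]
r=lambda i:cv2.resize(i,None,fx=12,fy=12,interpolation=cv2.INTER_NEAREST)
cv2.imwrite("pics/fin.png",cv2.convertScaleAbs(np.vstack([r(a),r(b)]),alpha=1.4))
E
```

```text
45.8833 [0.5394 0.1486 0.1433] [-0.5 -1.2 -0.5] [-3.14   0.012  0.   ]
[(np.float64(349.3), np.float64(152.1), 11)]
knob (np.float64(312.0), np.float64(138.29166666666666), 24, (np.int64(310), np.int64(314), np.int64(136), np.int64(141))) [ 0.6423 -0.0522  0.073 ]
ptr [] []
post [ 0.5361 -0.0433  0.0767] 32
[0.5396 0.1458 0.1433]
top red [((np.float64(322.0), np.float64(193.5), 2), array([ 0.5034, -0.0772,  0.045 ]))]
zero-size array to reduction operation minimum which has no identity
side red []
green (np.float64(320.35714285714283), np.float64(212.57142857142858), 14, (np.int64(319), np.int64(321), np.int64(210), np.int64(216))) [ 0.4914 -0.079   0.03  ]
```

View pics/fin.png

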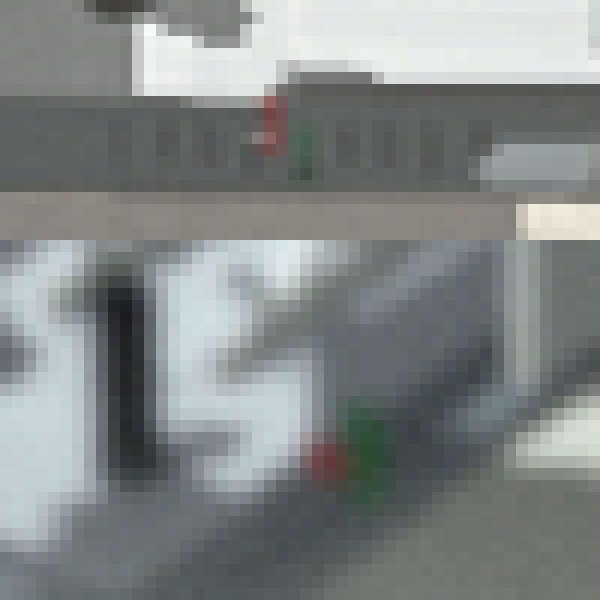

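In the last picture the red pointer (u≈322.4) is about 2.3 px short of the green mark (u≈324.7), which is about 5.8 mm. I regrip the post and push on.

Request:
{"name": "carry_out", "arguments": {"motion": "0 -37.8 0 0 0 0 160;0 -37.8 0 0 0 0 160;0 -37.8 0 0 0 0 160;0 -37.8 0 0 0 0 160;0 -37.8 0 0 0 0 160;0 0 0 0 0 0 160;0 0 0 0 0 0 160;0 0 -35 0 0 0 160;0 0 -35 0 0 0 160;0 0 0 0 0 0 160"}}

```text
time: 46.87
tcp_pos: [0.5356, -0.0427, 0.0685]
tool_rot: [-3.14, 0.02, 0.016]
ft_force: [-0.1, -0.1, 0.6]
finger_gap: 0.374
grip_force: 0.0
```

Request:
{"name": "carry_out", "arguments": {"motion": "0 0 0 0 0 0 225;0 0 0 0 0 0 225;0 0 0 0 0 0 225;0 0 0 0 0 0 225"}}

```text
time: 47.2
tcp_pos: [0.5414, -0.0441, 0.0753]
tool_rot: [3.141, -0.021, 0.006]
ft_force: [0.6, -0.8, 1.3]
finger_gap: 0.169
grip_force: 20.0
```

Request:
{"name": "carry_out", "arguments": {"motion": "0 -2 0 0 0 0 225;0 -2 0 0 0 0 225;0 -2 0 0 0 0 225;0 0 0 0 0 0 225;0 0 0 0 0 0 225"}}

```text
time: 47.62
tcp_pos: [0.5413, -0.0494, 0.0752]
tool_rot: [-3.141, 0.021, -0.005]
ft_force: [-0.6, 1.3, 7.3]
finger_gap: 0.163
grip_force: 20.0
```

Request:
{"name": "carry_out", "arguments": {"motion": "0 0 0 0 0 0 160;0 0 0 0 0 0 160;0 0 0 0 0 0 160;0 0 35 0 0 0 160;0 0 40 0 0 0 160;0 38 0 0 0 0 160;0 38 0 0 0 0 160;0 38 0 0 0 0 160;0 38 0 0 0 0 160;0 38 0 0 0 0 160"}}

```text
time: 48.45
tcp_pos: [0.5397, 0.1416, 0.1486]
tool_rot: [3.141, -0.022, 0.0]
ft_force: [-0.1, 0.1, 0.1]
finger_gap: 0.368
grip_force: 0.0
```

```bash
cat > q.py <<'E'
from h import *
def w(f,n):
    I=f["image"][190:200,312:334].astype(float); R,G,B=I[...,0],I[...,1],I[...,2]
    for nm,e,z in(("red",R-(G+B)/2,.045),("green",G-(R+B)/2,.034)):
        e=np.clip(e-12,0,None); v,u=np.mgrid[190:200,312:334]; uu,vv=(e*u).sum()/e.sum(),(e*v).sum()/e.sum()
        print(n,nm,uu.round(2),vv.round(2),round(e.sum()),P(f,uu,vv,z).round(4))
w(dict(np.load("/tmp/p_top.npz")),"before")
f=grab_frame("top"); w(f,"now")
k=hue(f,4,18,(225,130,335,165),120,90); print(k[:3],P(f,k[0],k[1],.073).round(4)); print(observe()["tcp_pos"].round(4))
E
python3 q.py
```

```text
before red 322.28 193.79 126 [ 0.5026 -0.078   0.045 ]
before green 325.0 195.68 12 [ 0.4996 -0.0851  0.034 ]
now red 323.62 192.92 159 [ 0.5049 -0.0814  0.045 ]
now green 325.0 195.95 10 [ 0.4989 -0.0851  0.034 ]
(np.float64(313.5925925925926), np.float64(138.25925925925927), 27) [ 0.6423 -0.0563  0.073 ]
[0.5391 0.1528 0.1484]
```

Request:
{"name": "carry_out", "arguments": {"motion": "0 -37.8 0 0 0 0 160;0 -37.8 0 0 0 0 160;0 -37.8 0 0 0 0 160;0 -37.8 0 0 0 0 160;0 -37.8 0 0 0 0 160;0 0 0 0 0 0 160;0 0 0 0 0 0 160;0 0 -37 0 0 0 160;0 0 -37 0 0 0 160;0 0 0 0 0 0 160"}}

```text
time: 49.33
tcp_pos: [0.5354, -0.0468, 0.0688]
tool_rot: [-3.14, 0.018, 0.018]
ft_force: [-0.3, 0.4, -0.8]
finger_gap: 0.369
grip_force: 0.0
```

Request:
{"name": "carry_out", "arguments": {"motion": "0 0 0 0 0 0 225;0 0 0 0 0 0 225;0 0 0 0 0 0 225;0 0 0 0 0 0 225"}}

```text
time: 49.67
tcp_pos: [0.5416, -0.0488, 0.0765]
tool_rot: [3.141, -0.021, 0.006]
ft_force: [1.2, -0.8, 1.8]
finger_gap: 0.164
grip_force: 20.0
```

Request:
{"name": "carry_out", "arguments": {"motion": "0 -1.5 0 0 0 0 225;0 -1.5 0 0 0 0 225;0 0 0 0 0 0 225;0 0 0 0 0 0 225;0 0 0 0 0 0 225"}}

```text
time: 50.08
tcp_pos: [0.5415, -0.0513, 0.0764]
tool_rot: [-3.141, 0.021, -0.006]
ft_force: [-0.7, 1.3, 8.1]
finger_gap: 0.161
grip_force: 20.0
```

Request:
{"name": "carry_out", "arguments": {"motion": "0 -0.7 0 0 0 0 225;0 0 0 0 0 0 225;0 0 0 0 0 0 160;0 0 0 0 0 0 160;0 0 0 0 0 0 160;0 0 35 0 0 0 160;0 0 40 0 0 0 160;0 41 0 0 0 0 160;0 41 0 0 0 0 160;0 41 0 0 0 0 160"}}

```text
time: 50.92
tcp_pos: [0.5404, 0.0708, 0.1504]
tool_rot: [-3.141, 0.026, -0.003]
ft_force: [1.1, 1.3, -0.5]
finger_gap: 0.368
grip_force: 0.0
```

Request:
{"name": "carry_out", "arguments": {"motion": "0 41 0 0 0 0 160;0 41 0 0 0 0 160;0 41 0 0 0 0 160;0 30 0 0 0 0 160;0 0 0 0 0 0 160;0 0 0 0 0 0 160;0 0 0 0 0 0 160"}}

```text
time: 51.5
tcp_pos: [0.5399, 0.222, 0.1492]
tool_rot: [3.14, -0.023, -0.001]
ft_force: [0.1, -1.7, -0.7]
finger_gap: 0.371
grip_force: 0.0
```

```bash
python3 - <<'E'
from h import *
F=[grab_frame("top") for _ in range(8)]; f=F[0]; I=np.mean([x["image"].astype(float) for x in F],0)[190:200,312:334]
R,G,B=I[...,0],I[...,1],I[...,2]
for nm,e,z in(("red",R-(G+B)/2,.045),("green",G-(R+B)/2,.034)):
    e=e-np.median(e); e[e<6]=0; v,u=np.mgrid[190:200,312:334]; uu,vv=(e*u).sum()/e.sum(),(e*v).sum()/e.sum()
    print(nm,uu.round(2),vv.round(2),P(f,uu,vv,z).round(4)); print(e[1:8,6:18].astype(int))
k=hue(f,4,18,(225,130,335,165),120,90); print(k[:3],P(f,k[0],k[1],.073).round(4)); print(observe()["tcp_pos"].round(4))
E
```

```text
red 324.71 192.77 [ 0.5053 -0.0842  0.045 ]
[[ 0  0  0  0  0  0  0  0  0  0  0  0]
 [ 0  0  0  0  0  0 33 45 17  0  0  0]
 [ 0  0  0  0  0  0 47 51  9  0  0  0]
 [ 0  0  0  0  0  0 18 21  0  0  0  0]
 [ 0  0  0  0  0  0  0  0  0  0  0  0]
 [ 0  0  0  0  0  0  0  0  0  0  0  0]
 [ 0  0  0  0  0  0  0  0  0  0  0  0]]
green 325.02 195.91 [ 0.499  -0.0851  0.034 ]
[[ 0  0  0  0  0  0  0  0  0  0  0  0]
 [ 0  0  0  0  0  0  0  0  0  0  0  0]
 [ 0  0  0  0  0  0  0  0  0  0  0  0]
 [ 0  0  0  0  0  0  0  0  0  0  0  0]
 [ 0  0  0  0  0  0 17 36 19  0  0  0]
 [ 0  0  0  0  0  0 15 34 17  0  0  0]
 [ 0  0  0  0  0  0  9 23  9  0  0  0]]
(np.float64(314.44), np.float64(138.4), 25) [ 0.642  -0.0585  0.073 ]
[0.5402 0.2227 0.1495]
```

The pointer is now level with the mark within about 1 mm. I go to the knob with closed fingers to push the lever back to locked.

Request:
{"name": "carry_out", "arguments": {"motion": "13.3 -38.4 0 0 0 1.25 200;13.3 -38.4 0 0 0 1.25 255;13.3 -38.4 0 0 0 1.25 255;13.3 -38.4 0 0 0 1.25 255;13.3 -38.4 0 0 0 1.25 255;13.3 -38.4 0 0 0 1.25 255;13.3 -38.4 0 0 0 1.25 255;13.3 -38.4 0 0 0 1.25 255;0 0 0 0 0 0 255;0 0 0 0 0 0 255"}}

```text
time: 52.73
tcp_pos: [0.6464, -0.0884, 0.1492]
tool_rot: [3.131, 0.242, -0.0]
ft_force: [-1.4, -0.2, 0.2]
finger_gap: 0.004
grip_force: 0.0
```

Request:
{"name": "carry_out", "arguments": {"motion": "0 0 0 0 0 0 255;0 0 0 0 0 0 255;0 0 0 0 0 0 255"}}

```text
time: 52.98
tcp_pos: [0.6462, -0.0814, 0.1494]
tool_rot: [-3.13, -0.257, 0.0]
ft_force: [0.1, -0.6, 0.5]
finger_gap: 0.004
grip_force: 0.0
```

Request:
{"name": "carry_out", "arguments": {"motion": "0.5 -2.5 -20 0 0 0 255;0 0 -20 0 0 0 255;0 0 -15 0 0 0 255;0 0 -10 0 0 0 255;0 0 -5 0 0 0 255;0 0 0 0 0 0 255;0 0 0 0 0 0 255;0 0 0 0 0 0 255"}}

```text
time: 53.65
tcp_pos: [0.6477, -0.0862, 0.0805]
tool_rot: [3.131, 0.253, 0.003]
ft_force: [-0.4, -0.3, 0.2]
finger_gap: 0.002
grip_force: 0.0
```

Request:
{"name": "carry_out", "arguments": {"motion": "-1 3.7 0 0 0 0 255;-1.1 3.7 0 0 0 0 255;0.4 2.5 0 0 0 3 255;0.4 2.6 0 0 0 3 255;0.4 2.5 0 0 0 3 255;0.4 2.6 0 0 0 3 255;-0.2 4.9 0 0 0 5.73 255;-0.3 4.9 0 0 0 5.73 255;0 0 0 0 0 0 255"}}

```text
time: 54.4
tcp_pos: [0.6463, -0.0583, 0.0801]
tool_rot: [3.013, 0.889, 0.002]
ft_force: [0.4, -1.1, 1.0]
finger_gap: 0.001
grip_force: 0.4
```

```bash
python3 - <<'E'
from h import *
o=observe();print(o["tcp_pos"].round(4),o["ft_force"].round(1),o["joint_positions"].round(2))
f=grab_frame("top"); I=f["image"].astype(float)[188:200,312:334]; e=np.clip(I[...,0]-(I[...,1]+I[...,2])/2-12,0,None);v,u=np.mgrid[188:200,312:334];print("red u",(e*u).sum()/e.sum(),e.sum())
E
```

```text
[ 0.6463 -0.0583  0.0801] [ 0.4 -1.1  1. ] [ 0.09  0.8  -0.07  1.64  0.07  0.7  -1.01]
red u 324.70588235294116 8.5
```

Contact force is 1.1 N and the carriage has not moved. I continue along the arc.

Request:
{"name": "carry_out", "arguments": {"motion": "-1.2 4.75 0 0 0 5.73 255;-1.3 4.75 0 0 0 5.73 255;-2.1 4.4 0 0 0 5.73 255;-2.2 4.4 0 0 0 5.73 255;-3 3.95 0 0 0 5.73 255;-3 3.95 0 0 0 5.73 255;-3.7 3.2 0 0 0 5.73 255;-3.7 3.2 0 0 0 5.73 255;0 0 0 0 0 0 255"}}

```text
time: 55.2
tcp_pos: [0.6258, -0.0258, 0.0798]
tool_rot: [2.432, 1.989, 0.001]
ft_force: [-0.0, 0.9, 0.3]
finger_gap: 0.004
grip_force: 0.2
```

Request:
{"name": "carry_out", "arguments": {"motion": "-4 2.3 0 0 0 5.4 255;-4 2.4 0 0 0 5.4 255;-1.5 0.3 0 0 0 0 255;-1.5 0.3 0 0 0 0 255;0 0 0 0 0 0 255;0 0 0 0 0 0 255"}}

```text
time: 55.7
tcp_pos: [0.6177, -0.0214, 0.08]
tool_rot: [2.239, 2.198, 0.007]
ft_force: [5.9, -1.2, -2.2]
finger_gap: 0.003
grip_force: 3.0
```

Request:
{"name": "carry_out", "arguments": {"motion": "-1.5 0 0 0 0 0 255;-1 0 0 0 0 0 255;0 0 0 0 0 0 255;4 0 0 0 0 0 255;8 0 0 0 0 0 255;0 0 35 0 0 0 255;0 0 40 0 0 0 255;0 38 0 0 0 0 255;0 38 0 0 0 0 255;0 38 0 0 0 0 255"}}

```text
time: 56.53
tcp_pos: [0.624, 0.0934, 0.1552]
tool_rot: [-2.241, -2.201, 0.001]
ft_force: [0.5, -0.0, 1.1]
finger_gap: 0.004
grip_force: 0.0
```

Request:
{"name": "carry_out", "arguments": {"motion": "-15 38 0 0 0 0 255;-15 38 0 0 0 0 255;-15 38 0 0 0 0 255;0 0 0 0 0 0 255;0 0 0 0 0 0 255;0 0 0 0 0 0 255"}}

```text
time: 57.03
tcp_pos: [0.579, 0.2063, 0.1541]
tool_rot: [2.236, 2.206, -0.003]
ft_force: [-0.3, -0.6, 0.1]
finger_gap: 0.004
grip_force: 0.0
```

```bash
python3 - <<'E'
from h import *
F=[grab_frame("top") for _ in range(6)]; f=F[0]; I=np.mean([x["image"].astype(float) for x in F],0)[190:200,312:334]
R,G,B=I[...,0],I[...,1],I[...,2]
for nm,e,z in(("red",R-(G+B)/2,.045),("green",G-(R+B)/2,.034)):
    e=e-np.median(e); e[e<6]=0; v,u=np.mgrid[190:200,312:334]; uu,vv=(e*u).sum()/e.sum(),(e*v).sum()/e.sum()
    print(nm,uu.round(2),vv.round(2),P(f,uu,vv,z).round(4))
k=hue(f,4,18,(225,130,335,165),120,90); print(k[:3],P(f,k[0],k[1],.073).round(4)); print(observe()["tcp_pos"].round(4))
# lever post line: pivot dark/bright, bystanders vs start
E
```

```text
red 324.72 192.64 [ 0.5056 -0.0843  0.045 ]
green 324.94 195.9 [ 0.499  -0.0849  0.034 ]
(np.float64(299.6), np.float64(154.96), 25) [ 0.5983 -0.0205  0.073 ]
[0.5797 0.2055 0.1543]
```

```bash
python3 -c "
from h import *
print(finish_job())"
```

```text
the job is handed in; nothing more can be done
None
```

I've handed the job in: the three tubes are in carriage grooves 0–2, the red pointer is within about 1 mm of the green mark, and the lever is swung fully back to locked. However, the carriage moved three times when it shouldn't have: about 8 mm in during the first unlocking, about 5 mm when I gripped the locked knob off-centre, and about 25 mm more before the second unlocking was complete, which may count as forcing it.

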